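# Set a coil-press gap by the drag on a feeler blade

### The job

Set the gap of the coil-press jig with the feeler blade: stand the blade on the jig's bed and slide it fully home between the open jaws, against the bolted jaw, then close the sliding jaw on it until the blade drags lightly but definitely, without crushing it. Test the fit by drawing the blade straight back about 20 mm against that drag and sliding it fully home again, and leave it there, let go, still lightly held by the jaw. Leave the other things on the bench alone.

Things in the scene. Friction and masses are not known exactly. Their poses are not given: they have to be found in the camera images.
- jig: Jig fixed to the bench: dark steel bed plate, top 12 mm above the bench, with a bolted and a sliding jaw. Origin on the bench under the near end of the gap. x runs along the gap, the way the blade slides in; y across it from the sliding to the bolted jaw; z up. Bed: x -110 to 70 mm, y -105 to 80 mm; x < 0 is a bare apron.
- gap_mouth (a point): Point on the bed's top at the gap's near end (jig x = y = 0). The bolted jaw, a rigid steel block 30 mm high, 40 mm thick, fills jig x 0 to 60 mm; its face, parallel to x, lies anywhere from jig y = 4 to 13 mm, differs each time and is not measured: find it by touch. Its near end (x = 0) is the stop for the blade's shoulder.
- slidejaw: Sliding jaw: grey block 50 (x) x 44 (y) x 30 mm, wooden handle on top. Origin on the bed's top under the handle; axes as the jig's. Slides only along jig y (at x = 31 mm), stiffly (about 11 N), stays where left. Origin at y = -58 to -50 mm at the start (open), -20 mm at most.
- jaw_handle (a point): Centre of the sliding jaw's upright wooden handle, 26 (x) x 16 (y) mm, from 30 to 80 mm above the bed; this point is 55 mm above the bed.
- jaw_face (a point): Centre of the unpressed face of the brass shoe on the sliding jaw's gap side, sprung: 4 N per mm, 6 mm travel. It lies 36 mm in +y from the handle, 17 mm above the bed; face 50 (x) x 26 mm high. This point does not move with the spring. Fit is right when it presses the blade with 3 to 8 N (best 5.5 N, pressed in 1.4 mm past touching the blade backed by the bolted jaw; pull on the blade then about 4 to 8 N); over 16 N spoils the blade.
- blade_grip (a point): Feeler blade, loose, upright on the bench. Point: centre of its wooden grip, 34 (x) x 24 (y) x 60 mm high, 30 mm above its underside. x points to the tip, z up. Steel shoulder 40 mm wide and high at x 17 to 23 mm, then the 4 mm thick (y) blade, x 23 to 73 mm, 4 to 34 mm above the underside. Home: standing on the bed, shoulder on the stop, this point at jig x = -23 mm.
- blade: The same feeler blade, 0.1 to 0.17 kg, stands by itself; origin on its underside below the grip's centre.
- busbar: Bystander: copper bar 80 x 30 x 12 mm lying on the bench; origin under its centre.
- mallet: Bystander: hammer lying on the bench.
- collar: Bystander: aluminium collar, 68 mm across, 25 mm high; origin under its centre.
- driver: Bystander: screwdriver lying on the bench.
There are look-alikes about, which are no part of the job. What is meant by the blade is not red, and is the larger of those in its own colour.

How it is judged:
On the way, in this order (a step that is already met when the one before it is completed fails the run):
1. the blade stands fully home in the gap while the sliding jaw is still clear of it (y of blade_grip in the frame of jig between -0.02 and 0.014 m and x of blade_grip in the frame of jig between -0.028 and -0.019 m and z of blade_grip in the frame of jig between 0.038 and 0.048 m and angle between the x axis of blade_grip and the x axis of jig, either way round below 0.1 rad and contact force between slidejaw and blade below 0.5 N), for 0.2 s.
2. the sliding jaw is closed on the home blade, pressing it with 2.5 to 8.5 N (y of blade_grip in the frame of jig between -0.02 and 0.014 m and x of blade_grip in the frame of jig between -0.028 and -0.019 m and z of blade_grip in the frame of jig between 0.038 and 0.048 m and angle between the x axis of blade_grip and the x axis of jig, either way round below 0.1 rad and contact force between slidejaw and blade between 2.5 and 8.5 N), for 0.2 s.
3. the blade is drawn back 12 to 38 mm from home while the jaw presses it with 2.5 to 8.5 N (x of blade_grip in the frame of jig between -0.061 and -0.035 m and contact force between slidejaw and blade between 2.5 and 8.5 N), for 0.1 s.
At the end, for the whole second after the job is handed in: The blade stands fully home in the gap again (shoulder within 5 mm of the stop, on the bed within 6 mm, straight within 0.1 rad), let go and at rest, with the sliding jaw pressing it with 2.5 to 8.5 N (all of step 2 and linear speed of blade below 0.01 m/s and linear speed of slidejaw below 0.005 m/s); the robot touches nothing.
It fails at once if the jaw presses the blade with more than 16 N (contact force between slidejaw and blade above 16 N).
It fails at once if the busbar is moved by more than 20 mm (distance of busbar from where it was at the start of the episode above 0.02 m).
It fails at once if the mallet is moved by more than 20 mm (distance of mallet from where it was at the start of the episode above 0.02 m).
It fails at once if the collar is moved by more than 20 mm (distance of collar from where it was at the start of the episode above 0.02 m).
It fails at once if the driver is moved by more than 20 mm (distance of driver from where it was at the start of the episode above 0.02 m).
It also fails if it takes over 67 s, if anything falls off the work surface, if the arm or the gripper's body presses on something with over 40 N, if the wrist force passes 120 N, or if a joint passes its speed limit or range.

### The arm

A 7-joint arm with a two-finger parallel gripper is mounted at the origin on the work surface. World frame = base frame: x ahead of the robot, y to its left, z up, the work surface at z = 0. Lengths are in m, angles in rad, forces in N, time in s.
With the tool pointing down it reaches from about 0.4 to 0.85 m from the base axis. Payload 10.4 kg.
Tool frame: the origin (TCP) lies midway between the tips of the shut fingers; the grasp point (between the pads) lies 19 mm behind it; z points along the fingers, y is the direction in which the jaws open and shut (so a half turn about z gives the same grasp; the last joint's range is limited). The gripper opens to 85 mm and grips with 20 to 120 N. Pads are 22 mm wide; open, the fingers measure 114 mm over their backs; the gripper's body (76 mm by 85 mm) begins 54 mm behind the grasp point. The pads swing forward as they close: fully open they stand 13 mm farther back than shut.
Start: joints at [-1.21, 0.332, -0.065, 1.46, 0.022, 1.35, -0.088], TCP at [0.234, 0.58, 0.231] pointing down, gripper open.
Joint ranges: [-2.6, 2.6], [-0.5, 2.12], [-1.47, 1.34], [0.16, 2.42], [-1.27, 4.41], [0.06, 2.06], [-2.6, 2.6]. Speed limits (rad/s): [2.22, 2.22, 2.79, 2.79, 3.14, 3.14, 3.14].

### API

Orientations are given as a unit quaternion [x, y, z, w].
In Python, from workcell import manip, viewer gives the robot as it stands.
- The arm moves only by the tool move_arm, never from a script. Its argument "deltas" is a list of rows, each a list of 7 numbers: the shift along the tool's x, y, z in m, then the turn, a rotation vector about the tool's x, y, z in degrees, then the opening, from -1 (shut) to 1 (fully open). In form: [[dx, dy, dz, wx, wy, wz, gripper], ...]. A call has 1 to 10 rows; each row shifts and turns the commanded pose from where the row before left it, along the tool's axes as they then stand; what a row does not reach is not made up. A row lasts 1/8 s, in which the tool goes at most 62.5 mm and 10.7 degrees, less where a joint would pass 70% of its speed; a pose out of reach is approached as far as the arm can. A call with a gripper value outside its range is refused whole. The fingers move at their own pace and stop on an object; "force" is the grip in N (left out, the last holds). Time passes only in rows, so rows that do not move let the fingers close. It gives the time, the measured TCP pose, the force and the opening at its end, in the units of the state.
- manip.get_obs(): the state, without advancing time (a new reading comes with each control period).
- viewer.camera(name): name is "scene" or "top"; returns (picture, depth): 420x560x3 uint8, red, green, blue; 420x560 float32, m along the optical axis (not along the pixel's ray), 0 where there is no reading.
- viewer.calibration(name): a dict with "fx", "fy", "cx", "cy" (pixels), "R" (3x3) and "t" (3): a world point X has camera coordinates R X + t. Camera axes: x right, y down, z forward; pixel columns grow to the right and rows downward; lengths in m; the calibration is good to about 2 mm. A picture is of the moment at which its call begins. calibration takes no time and is no camera call.
- manip.hand_in(): hands the job in, once; it reports no verdict.
The state is a dict: "clock": time; "joint_pos": joint angles; "joint_velocities": joint speeds; "tau": joint torques, N m; "position": TCP position; "ee_rot": TCP orientation; "ft_force": force on the tool from outside, world axes, zero at the start; "torque": the same for the moment, N m; "grip_width": opening from 0.0 (shut) to 1.0 (fully open).
Only numpy, scipy, OpenCV 4.12 (cv2) and the standard library are available. Lean on these libraries where they do the work, as an engineer would, in place of code of your own. Each camera call takes 0.05 s, during which the arm holds its last target.

## Working session

There is one attempt and no reset: what is moved stays moved. The work goes in short steps, Python scripts to look and compute and a tool call to move; the robot and the scene stay as the last step left them, time stands still between calls to the robot, and variables do not carry over. Pictures are saved under pics/ and viewed, and the job is handed in when it is done.

Besides the shell and the picture viewer there is one more tool, called as name(argument=value, ...) on one line, values as JSON. move_arm: Moves the arm, as the interface text tells. Its arguments: {"type":"object","properties":{"deltas":{"type":"array"},"force":{"type":"number"}},"required":["deltas"]}

```bash
mkdir -p pics; ls; python3 - <<'E'
from workcell import manip, viewer
import cv2,numpy as np
print(manip.get_obs())
for n in ("scene","top"):
    p,d=viewer.camera(n); cv2.imwrite(f"pics/{n}0.png",p[:,:,::-1]); np.savez(f"pics/{n}0.npz",p=p,d=d); print(viewer.calibration(n))
E
```

```text
pics
{'clock': 0.0, 'joint_pos': array([-1.20960717,  0.3328721 , -0.06472289,  1.46093629,  0.0215921 ,
        1.34990037, -0.08853138]), 'joint_velocities': array([ 0.00196535,  0.00131037,  0.00046703,  0.00174433, -0.001762  ,
        0.00278721,  0.0019812 ]), 'tau': array([-8.91305499e-04, -6.25447154e+01,  4.84644959e-02, -3.91619432e+01,
        1.61033770e-02,  9.71461268e-03, -4.83292740e-05]), 'position': array([0.23387248, 0.5791896 , 0.23051825]), 'ee_rot': array([ 1.90714375e-01,  9.81645314e-01, -7.01774816e-04, -1.10474000e-04]), 'ft_force': array([-0.11574682,  0.2369713 ,  0.41394752]), 'torque': array([-0.03717553, -0.00566487, -0.00902573]), 'grip_width': 0.9950293154762557}
{'fx': 393.181260867288, 'fy': 393.181260867288, 'cx': 276.0215209146217, 'cy': 205.0528342436247, 'R': array([[-0.65090302,  0.75913868, -0.00580784],
       [ 0.55621856,  0.47168005, -0.68420672],
       [-0.51666835, -0.44858265, -0.72926499]]), 't': array([ 0.41831806, -0.28638802,  1.28623175])}
{'fx': 456.06279127620667, 'fy': 456.06279127620667, 'cx': 284.88775260824815, 'cy': 209.83124796422615, 'R': array([[ 0.0218475 , -0.99972115,  0.00896106],
       [-0.99060755, -0.02285673, -0.13481188],
       [ 0.13497911, -0.00593159, -0.99083069]]), 't': array([-0.04741357,  0.63862142,  1.06653921])}
```

View pics/scene0.png

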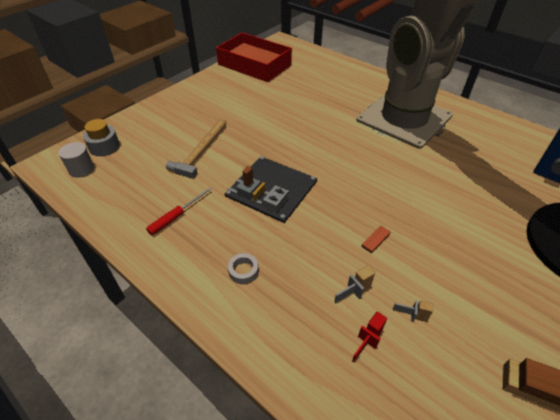

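View pics/top0.png

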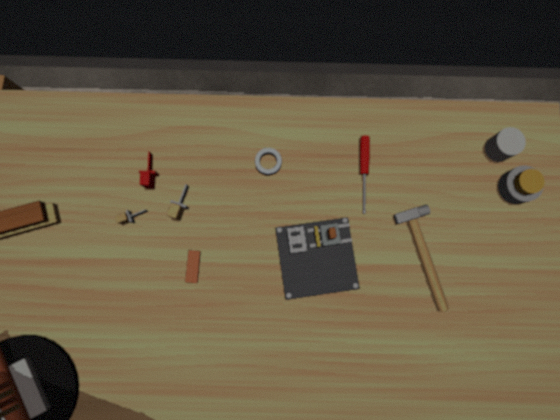

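```bash
python3 - <<'E'
import cv2,numpy as np
t=cv2.imread("pics/top0.png");s=cv2.imread("pics/scene0.png")
z=lambda i,x,y,w,h:cv2.resize(i[y:y+h,x:x+w],(400,300),interpolation=cv2.INTER_CUBIC)
a=np.vstack([np.hstack([z(t,110,145,100,75),z(t,265,205,112,84)]),np.hstack([z(s,320,255,120,90),z(s,215,150,112,84)])])
a=cv2.convertScaleAbs(a,alpha=1.5)
cv2.imwrite("pics/crop0.png",a)
E
```

```text
(no output)
```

View pics/crop0.png

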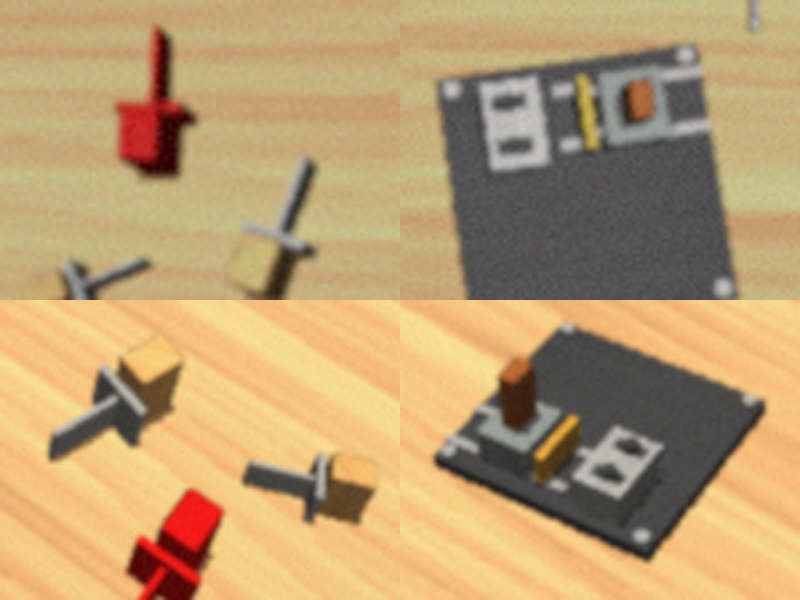

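```bash
cat > h.py <<'E'
import numpy as np,cv2,json
from workcell import manip, viewer
def cloud(n,d,C=None):
    C=C or viewer.calibration(n); v,u=np.indices(d.shape)
    P=np.stack([(u-C['cx'])/C['fx']*d,(v-C['cy'])/C['fy']*d,d],-1)
    W=(P-C['t'])@C['R']; W[d<=0]=np.nan; return W
def ray(n,uv,z):
    C=viewer.calibration(n); uv=np.atleast_2d(np.asarray(uv,float))
    r=np.c_[(uv[:,0]-C['cx'])/C['fx'],(uv[:,1]-C['cy'])/C['fy'],np.ones(len(uv))]@C['R']
    o=-C['R'].T@C['t']; return o+r*((z-o[2])/r[:,2])[:,None]
E
python3 - <<'E'
from h import *
for n,rb,rj in (("scene",(325,255,400,310),(215,150,325,225)),("top",(158,180,195,225),(265,205,370,305))):
    f=np.load(f"pics/{n}0.npz");p,d=f['p'],f['d'];W=cloud(n,d)
    print(n,"bench z",np.nanmedian(W[300:320,200:300,2]))
    for nm,r,lo,hi in (("griptop",rb,.052,.07),("shoulder",rb,.034,.045),("bladetop",rb,.027,.0385),("handletop",rj,.083,.1),("jaws",rj,.036,.048),("bed",rj,.008,.017)):
        m=np.zeros(d.shape,bool);m[r[1]:r[3],r[0]:r[2]]=1
        with np.errstate(invalid='ignore'): m&=(W[...,2]>lo)&(W[...,2]<hi)
        ks,l,st,ce=cv2.connectedComponentsWithStats(m.astype(np.uint8))
        for i in range(1,ks):
            if st[i,4]<8: continue
            Q=W[l==i]; R=cv2.minAreaRect((Q[:,:2]*1000).astype(np.float32))
            print(nm,st[i,4],ce[i].round(1),"mean",np.mean(Q,0).round(4),"rect",np.round(R[0],1),np.round(R[1],1),round(R[2],1))
E
```

```text
scene bench z -0.0009816347996846157
griptop 179 [365.6 273.3] mean [0.6367 0.2379 0.0581] rect [635.5 237.6] [24.7 33.8] 73.9
shoulder 114 [359.8 282. ] mean [0.6501 0.2358 0.0391] rect [642.5 231.9] [38.9 37.2] 86.2
bladetop 167 [354.1 286.3] mean [0.6627 0.2309 0.0331] rect [659.5 228.4] [37.3 87.4] 52.1
handletop 62 [247.5 170.7] mean [ 0.5887 -0.1392  0.0893] rect [ 587.5 -140.9] [27.6 16.3] 7.1
jaws 240 [251.2 186.7] mean [ 0.5896 -0.1292  0.0406] rect [ 585.6 -133.8] [50.2 59. ] 9.2
jaws 293 [275.8 195.8] mean [ 0.574  -0.0593  0.0412] rect [572.8 -60.5] [61.9 41. ] 9.5
bed 2218 [275.9 186.5] mean [ 0.5233 -0.1026  0.011 ] rect [ 530.9 -112. ] [183.8 186.2] 9.3
top bench z -0.00012032951317539514
griptop 146 [172.8 209.7] mean [0.6314 0.2353 0.0592] rect [631.8 236. ] [24.4 33.9] 72.4
shoulder 41 [178.4 203.3] mean [0.6502 0.2273 0.0392] rect [650.8 229. ] [38.9  9.8] 64.4
shoulder 10 [177.2 216.1] mean [0.6186 0.2284 0.04  ] rect [618.5 228.3] [ 2.2 13.1] 60.9
bladetop 70 [181.3 199. ] mean [0.6619 0.2223 0.033 ] rect [656.5 223.7] [12.3 88.7] 83.0
handletop 74 [331.8 232. ] mean [ 0.5838 -0.1424  0.0913] rect [ 583.8 -142.4] [23.5 16.6] 1.7
jaws 279 [329.1 234.1] mean [ 0.583  -0.1415  0.0415] rect [ 584.  -142.9] [50.1 44. ] 9.4
jaws 395 [296.3 239. ] mean [ 0.5693 -0.0622  0.0418] rect [569.5 -62.3] [59.7 40. ] 9.7
jaws 70 [316.6 235.7] mean [ 0.5783 -0.1113  0.0415] rect [ 578.3 -111.4] [48.9  8.1] 9.6
bed 14 [363.5 208.6] mean [ 0.6511 -0.23    0.0137] rect [ 651.6 -230. ] [ 3.2 18. ] 89.5
bed 4272 [316.9 262.1] mean [ 0.5158 -0.1151  0.0119] rect [ 527.5 -113.6] [180.1 184.7] 9.5
bed 13 [319.1 235.6] mean [ 0.581  -0.1196  0.0128] rect [ 581.4 -119.6] [18.   3.3] 11.5
```

```bash
python3 - <<'E'
from h import *
for n,rb in (("scene",(325,255,400,310)),("top",(158,180,195,225))):
    f=np.load(f"pics/{n}0.npz");p,d=f['p'],f['d'];W=cloud(n,d)
    m=np.zeros(d.shape,bool);m[rb[1]:rb[3],rb[0]:rb[2]]=1
    g=np.array([.634,.237]); dist=np.hypot(W[...,0]-g[0],W[...,1]-g[1])
    with np.errstate(invalid='ignore'): m&=(W[...,2]>.024)&(W[...,2]<.0385)&(dist>.028)&(dist<.08)
    Q=W[m]; 
    L=cv2.fitLine((Q[:,:2]*1000).astype(np.float32),cv2.DIST_HUBER,0,.01,.01).ravel()
    print(n,m.sum(),L.round(3),np.degrees(np.arctan2(L[1],L[0])), Q.mean(0), dist[m].max())
    print("small/red", ray("top",[[128,215],[147,210],[149,185]],.03).round(3))
C=[viewer.calibration(n) for n in("scene","top")]
E
```

```text
scene 94 [ 9.40000e-01 -3.40000e-01  6.83494e+02  2.22539e+02] -19.900145 [0.67708321 0.22729244 0.03102676] 0.07982669364881989
small/red [[0.62  0.351 0.03 ]
 [0.633 0.306 0.03 ]
 [0.696 0.305 0.03 ]]
top 48 [ 9.55000e-01 -2.96000e-01  6.79869e+02  2.19651e+02] -17.204494 [0.67873726 0.21963516 0.03175496] 0.0699195429942645
small/red [[0.62  0.351 0.03 ]
 [0.633 0.306 0.03 ]
 [0.696 0.305 0.03 ]]
```

```bash
cat >> h.py <<'E'
from scipy.spatial.transform import Rotation as Ro
def go(x,y,z,yaw=None):
    """yaw = world angle (deg) of tool y axis, tool down. prints total shift in current tool axes, and turn to apply AFTER shift"""
    o=manip.get_obs(); R=Ro.from_quat(o['ee_rot']); d=R.inv().apply(np.array([x,y,z])-o['position'])
    ty=R.as_matrix()[:,1]; cy=np.degrees(np.arctan2(ty[1],ty[0]))
    print("pos",o['position'].round(4),"yaw",round(cy,2),"tool z",R.as_matrix()[:,2].round(4),"F",o['ft_force'].round(2),"t",round(o['clock'],2),"w",round(o['grip_width'],3))
    print("tool shift mm",(d*1000).round(2))
    if yaw is not None:
        t=np.array([-np.cos(np.radians(yaw))*0,0,0]); Y=np.array([np.cos(np.radians(yaw)),np.sin(np.radians(yaw)),0]);Z=np.array([0,0,-1.]);X=np.cross(Y,Z)
        T=Ro.from_matrix(np.c_[X,Y,Z]); print("turn deg",np.degrees((R.inv()*T).as_rotvec()).round(2))
# jig
th=np.radians(9.5); O=np.array([.5469,-.0972])
ex=np.array([np.cos(th),np.sin(th)]); ey=np.array([-np.sin(th),np.cos(th)])
def J(x,y): return O+ex*x/1000+ey*y/1000
def toJ(p): q=np.asarray(p)[:2]-O; return np.array([q@ex,q@ey])*1000
E
python3 -c "
from h import *
go(.634,.237,.13,72)"
```

```text
pos [0.2339 0.5792 0.2306] yaw 68.01 tool z [-4.0e-04 -1.2e-03 -1.0e+00] F [-0.21  0.8  -0.68] t 0.1 w 0.999
tool shift mm [-499.1  -167.38  100.88]
turn deg [-0.07  0.   -3.99]
```

move_arm(deltas=[[-0.05,-0.017,0,0,0,-0.4,0.2],[-0.05,-0.017,0,0,0,-0.4,0.2],[-0.05,-0.017,0.01,0,0,-0.4,0.2],[-0.05,-0.017,0.01,0,0,-0.4,0.2],[-0.05,-0.017,0.01,0,0,-0.4,0.2],[-0.05,-0.017,0.01,0,0,-0.4,0.2],[-0.05,-0.017,0.01,0,0,-0.4,0.2],[-0.05,-0.017,0.01,0,0,-0.4,0.2],[-0.05,-0.017,0.02,0,0,-0.4,0.2],[-0.05,-0.017,0.02,0,0,-0.4,0.2]], force=30)

```text
clock: 1.35
position: [0.6456, 0.2465, 0.1304]
ee_rot: [0.156, 0.988, 0.0, -0.0]
ft_force: [0.9, 1.0, 0.4]
grip_width: 0.598
```

```bash
python3 -c "
from h import *
go(.634,.237,.026,72)"
```

```text
pos [0.6456 0.2465 0.1304] yaw 72.04 tool z [-3.e-04  1.e-04 -1.e+00] F [0.9  1.   0.45] t 1.35 w 0.598
tool shift mm [  8.04 -12.55 104.44]
turn deg [-0.   -0.02  0.04]
```

move_arm(deltas=[[0.008,-0.0125,0.0,0,0,0,0.2],[0,0,0.02,0,0,0,0.2],[0,0,0.02,0,0,0,0.2],[0,0,0,0,0,0,0.2]])

```text
clock: 1.85
position: [0.6313, 0.2387, 0.0885]
ee_rot: [0.156, 0.988, -0.001, -0.002]
ft_force: [-1.0, 0.5, 0.5]
grip_width: 0.598
```

```bash
python3 - <<'E'
from h import *
go(.634,.237,.026,72)
a=[]
for n,(x,y,w,h) in (("scene",(310,215,120,90)),("top",(110,145,120,90))):
    p,d=viewer.camera(n); a.append(cv2.resize(p[y:y+h,x:x+w,::-1],(400,300),interpolation=cv2.INTER_CUBIC))
cv2.imwrite("pics/a1.png",cv2.convertScaleAbs(np.hstack(a),alpha=1.5))
E
```

```text
pos [0.6313 0.2387 0.0885] yaw 72.1 tool z [-0.0039 -0.0013 -1.    ] F [-0.98  0.45  0.54] t 1.85 w 0.598
tool shift mm [-3.3  -0.66 62.54]
turn deg [-0.14 -0.19  0.1 ]
```

View pics/a1.png

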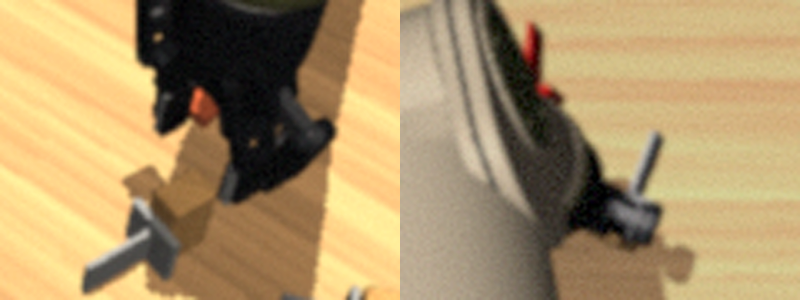

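The crop shows the fingers straddling the large tan grip (scene crop ~185,195), with the red and small ones clear. I'll descend.

move_arm(deltas=[[0,0,0.02,0,0,0,0.2],[0,0,0.02,0,0,0,0.2],[0,0,0.02,0,0,0,0.2],[0,0,0.003,0,0,0,0.2],[0,0,0,0,0,0,0.2]])

```text
clock: 2.58
position: [0.6331, 0.238, 0.0282]
ee_rot: [0.156, 0.988, -0.0, -0.0]
ft_force: [0.3, 0.4, -0.1]
grip_width: 0.6
```

```bash
python3 -c "
from h import *
go(.634,.237,.026,72)"
```

```text
pos [0.6331 0.238  0.0282] yaw 72.01 tool z [-2.e-04 -1.e-04 -1.e+00] F [ 0.29  0.36 -0.08] t 2.58 w 0.6
tool shift mm [-1.16 -0.72  2.15]
turn deg [-0.01 -0.01  0.01]
```

Close, then lift a little.

move_arm(deltas=[[0,0,0.002,0,0,0,-1],[0,0,0,0,0,0,-1],[0,0,0,0,0,0,-1],[0,0,0,0,0,0,-1],[0,0,0,0,0,0,-1],[0,0,-0.01,0,0,0,-1],[0,0,-0.02,0,0,0,-1],[0,0,-0.03,0,0,0,-1],[0,0,-0.03,0,0,0,-1],[0,0,0,0,0,0,-1]], force=40)

```text
clock: 3.82
position: [0.6348, 0.2388, 0.1204]
ee_rot: [0.156, 0.988, 0.002, 0.002]
ft_force: [0.3, -0.1, -2.5]
grip_width: 0.271
```

```bash
python3 - <<'E'
from h import *
a=[]
for n,(x,y,w,h) in (("scene",(310,195,120,90)),("top",(130,145,120,90))):
    p,d=viewer.camera(n);np.savez(f"pics/{n}2.npz",p=p,d=d); a.append(cv2.resize(p[y:y+h,x:x+w,::-1],(400,300),interpolation=cv2.INTER_CUBIC))
cv2.imwrite("pics/a2.png",cv2.convertScaleAbs(np.hstack(a),alpha=1.5))
# target 1: before gap; blade x->jig x. grip jig (-95, 2)
print(J(-95,0))
go(*J(-95,0),.13,99.5)
E
```

```text
[ 0.45320287 -0.11287952]
pos [0.633  0.2382 0.1167] yaw 72.02 tool z [ 4.e-04  4.e-04 -1.e+00] F [ 0.61  0.57 -2.26] t 3.92 w 0.276
tool shift mm [  62.62 -389.4   -13.5 ]
turn deg [ 2.000e-02  2.000e-02 -2.748e+01]
```

View pics/a2.png

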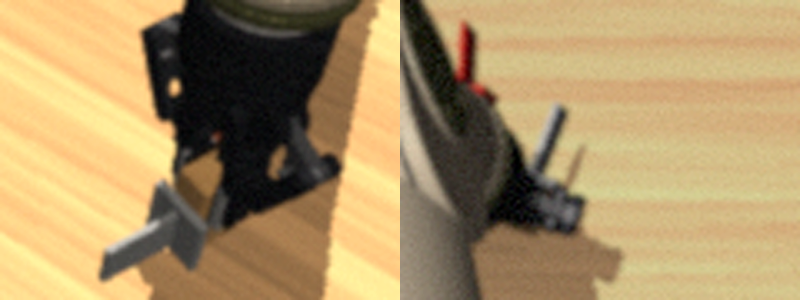

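move_arm(deltas=[[0,0,-0.01,0,0,-9,-1],[0,0,0,0,0,-9,-1],[0,0,0,0,0,-9.5,-1],[0.033,-0.045,0,0,0,0,-1],[0.034,-0.045,0,0,0,0,-1],[0.034,-0.045,0,0,0,0,-1],[0.034,-0.045,0,0,0,0,-1],[0.034,-0.045,0,0,0,0,-1],[0.033,-0.045,0,0,0,0,-1],[0.033,-0.045,0,0,0,0,-1]])

```text
clock: 5.18
position: [0.4516, -0.1128, 0.1255]
ee_rot: [-0.083, 0.997, 0.0, -0.001]
ft_force: [0.4, -0.6, -1.4]
grip_width: 0.276
```

```bash
python3 - <<'E'
from h import *
a=[]
for n,(x,y,w,h) in (("scene",(215,110,160,120)),("top",(245,200,160,120))):
    p,d=viewer.camera(n);np.savez(f"pics/{n}3.npz",p=p,d=d); a.append(cv2.resize(p[y:y+h,x:x+w,::-1],(400,300),interpolation=cv2.INTER_CUBIC))
cv2.imwrite("pics/a3.png",cv2.convertScaleAbs(np.hstack(a),alpha=1.5))
go(*J(-95,2),.045,99.5)
E
```

```text
pos [ 0.4499 -0.1167  0.1255] yaw 99.05 tool z [-2.6e-03 -9.0e-04 -1.0e+00] F [-0.28  1.06 -1.05] t 5.28 w 0.275
tool shift mm [-4.09  5.31 80.44]
turn deg [-0.02 -0.15 -0.45]
```

View pics/a3.png

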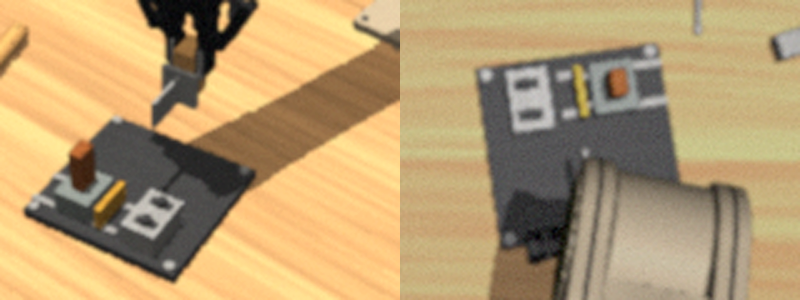

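move_arm(deltas=[[-0.004,0.005,0.02,0,0,-0.45,-1],[0,0,0.03,0,0,0,-1],[0,0,0.03,0,0,0,-1],[0,0,0,0,0,0,-1],[0,0,0,0,0,0,-1]])

```text
clock: 5.9
position: [0.4568, -0.1057, 0.0469]
ee_rot: [-0.087, 0.996, 0.0, 0.0]
ft_force: [0.7, 0.0, -0.8]
grip_width: 0.272
```

```bash
python3 -c "
from h import *
go(*J(-95,2),.038,99.5)
for n in ('scene','top'):
    p,d=viewer.camera(n);np.savez(f'pics/{n}4.npz',p=p,d=d); cv2.imwrite(f'pics/{n}4.png',cv2.convertScaleAbs(p[:,:,::-1],alpha=1.5))
go(*J(-95,2),.038,99.5)
"
```

```text
pos [ 0.4568 -0.1057  0.0469] yaw 99.97 tool z [ 2.e-04  0.e+00 -1.e+00] F [ 0.73  0.01 -0.83] t 5.9 w 0.272
tool shift mm [ 4.79 -4.47  8.93]
turn deg [0.   0.01 0.47]
pos [ 0.4573 -0.1058  0.0474] yaw 99.97 tool z [ 0.0018  0.     -1.    ] F [-0.11 -0.41 -1.27] t 6.0 w 0.275
tool shift mm [ 5.27 -4.28  9.41]
turn deg [-0.02  0.1   0.47]
```

```bash
python3 - <<'E'
import cv2,numpy as np
a=[]
for n,(x,y,w,h) in (("scene",(215,140,120,90)),("top",(265,195,120,90))):
    p=cv2.imread(f"pics/{n}4.png");a.append(cv2.resize(p[y:y+h,x:x+w],(400,300),interpolation=cv2.INTER_CUBIC))
cv2.imwrite("pics/a4.png",np.hstack(a))
E
```

```text
(no output)
```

View pics/a4.png

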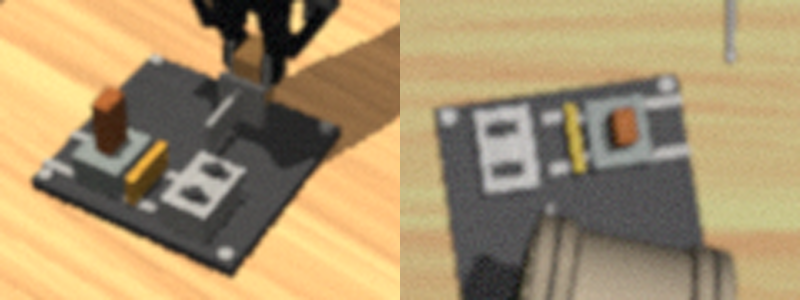

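move_arm(deltas=[[0.002,-0.0045,0.004,0,0,0.4,-1],[0,0,0.003,0,0,0,-1],[0,0,0,0,0,0,-1],[0,0,0,0,0,0,-1]])

```text
clock: 6.5
position: [0.4553, -0.1105, 0.0393]
ee_rot: [-0.083, 0.997, 0.0, 0.0]
ft_force: [-0.5, 0.3, -1.5]
grip_width: 0.276
```

```bash
python3 -c "
from h import *
go(*J(-95,2),.038,99.5)
print(toJ(manip.get_obs()['position']))
print(ray('top',[309.8,258],.055),toJ(ray('top',[309.8,258],.055)[0]))
"
```

```text
pos [ 0.4553 -0.1105  0.0393] yaw 99.57 tool z [-0.e+00  1.e-04 -1.e+00] F [-0.49  0.28 -1.46] t 6.5 w 0.276
tool shift mm [2.47 0.02 1.32]
turn deg [0.01 0.   0.07]
[-92.52713259   1.98008173]
[[ 0.52387271 -0.09467756  0.055     ]] [-22.2951591    6.28844257]
```

move_arm(deltas=[[0,0,0.0007,0,0,0,-1],[0,0,0,0,0,0,-1],[0,0,0.0005,0,0,0,-1],[0,0,0,0,0,0,-1]])

```text
clock: 7.0
position: [0.4555, -0.1106, 0.0387]
ee_rot: [-0.083, 0.997, 0.0, 0.0]
ft_force: [-3.4, 1.0, 9.4]
grip_width: 0.277
```

move_arm(deltas=[[0,0,-0.0008,0,0,0,-1],[-0.01,0,0,0,0,0,-1],[-0.01,0,0,0,0,0,-1],[-0.01,0,0,0,0,0,-1],[-0.01,0,0,0,0,0,-1],[-0.01,0,0,0,0,0,-1],[-0.01,0,0,0,0,0,-1],[0,0,0,0,0,0,-1],[0,0,0,0,0,0,-1]])

```text
clock: 8.12
position: [0.5143, -0.1007, 0.0388]
ee_rot: [-0.083, 0.997, 0.0, -0.0]
ft_force: [0.1, 0.3, -1.3]
grip_width: 0.27
```

```bash
python3 - <<'E'
from h import *
go(*J(-23,2),.0387,99.5)
print(toJ(manip.get_obs()['position']))
a=[]
for n,(x,y,w,h) in (("scene",(215,140,120,90)),("top",(265,195,120,90))):
    p,d=viewer.camera(n);np.savez(f"pics/{n}5.npz",p=p,d=d);a.append(cv2.resize(cv2.convertScaleAbs(p[y:y+h,x:x+w,::-1],alpha=1.5),(400,300),interpolation=cv2.INTER_CUBIC))
cv2.imwrite("pics/a5.png",np.hstack(a))
E
```

```text
pos [ 0.5143 -0.1007  0.0388] yaw 99.55 tool z [-1.e-04  1.e-04 -1.e+00] F [ 0.11  0.3  -1.29] t 8.12 w 0.27
tool shift mm [-9.71  0.05  0.11]
turn deg [ 0.   -0.01  0.05]
[-32.71261215   1.94526189]
```

View pics/a5.png

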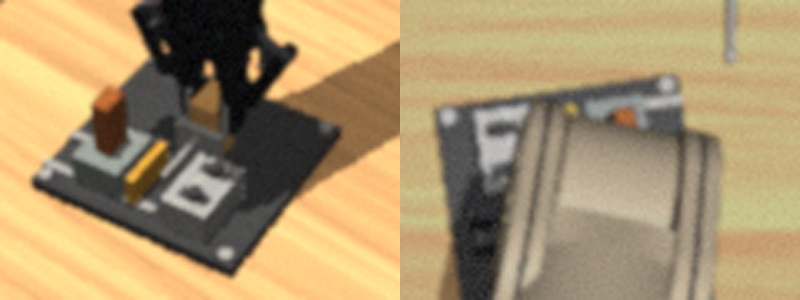

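move_arm(deltas=[[-0.005,0,0,0,0,0,-1],[-0.002,0,0,0,0,0,-1],[-0.001,0,0,0,0,0,-1],[0,0,0,0,0,0,-1],[0,0,0,0,0,0,-1]])

```text
clock: 8.85
position: [0.5223, -0.0993, 0.0389]
ee_rot: [-0.083, 0.997, 0.0, 0.0]
ft_force: [-0.8, -0.9, -1.0]
grip_width: 0.277
```

move_arm(deltas=[[-0.001,0,0,0,0,0,-1],[0,0,0,0,0,0,-1],[0,0,0,0,0,0,-1]])

```text
clock: 9.22
position: [0.5224, -0.0993, 0.0388]
ee_rot: [-0.083, 0.997, 0.0, -0.001]
ft_force: [-5.5, -0.4, 2.3]
grip_width: 0.275
```

move_arm(deltas=[[-0.001,0,0,0,0,0,-1],[0,0,0,0,0,0,-1],[0,0,0,0,0,0,-1]])

```text
clock: 9.6
position: [0.5225, -0.0993, 0.0388]
ee_rot: [-0.083, 0.997, 0.0, -0.002]
ft_force: [-10.6, -0.1, 8.1]
grip_width: 0.275
```

move_arm(deltas=[[0.0018,0,0,0,0,0,-1],[0,0.003,0,0,0,0,-1],[0,0.002,0,0,0,0,-1],[0,0,0,0,0,0,-1],[0,0,0,0,0,0,-1]])

```text
clock: 10.22
position: [0.5215, -0.0943, 0.0388]
ee_rot: [-0.083, 0.997, 0.0, -0.0]
ft_force: [-2.6, -2.3, 0.1]
grip_width: 0.279
```

move_arm(deltas=[[0,0.001,0,0,0,0,-1],[0,0,0,0,0,0,-1],[0,0,0,0,0,0,-1]])

```text
clock: 10.6
position: [0.5214, -0.0936, 0.0388]
ee_rot: [-0.083, 0.997, -0.0, -0.0]
ft_force: [-2.4, -2.5, -0.6]
grip_width: 0.274
```

move_arm(deltas=[[0,0.001,0,0,0,0,-1],[0,0,0,0,0,0,-1],[0,0,0,0,0,0,-1]])

```text
clock: 10.98
position: [0.5214, -0.0931, 0.0389]
ee_rot: [-0.083, 0.997, -0.0, 0.0]
ft_force: [-2.0, -5.2, -1.3]
grip_width: 0.278
```

move_arm(deltas=[[0,0.001,0,0,0,0,-1],[0,0,0,0,0,0,-1],[0,0,0,0,0,0,-1]])

```text
clock: 11.35
position: [0.5213, -0.093, 0.0389]
ee_rot: [-0.083, 0.997, -0.001, 0.0]
ft_force: [-0.7, -8.7, -2.7]
grip_width: 0.278
```

move_arm(deltas=[[0,0.001,0,0,0,0,-1],[0,0,0,0,0,0,-1],[0,0,0,0,0,0,-1]])

```text
clock: 11.72
position: [0.5213, -0.0929, 0.0389]
ee_rot: [-0.082, 0.997, -0.001, 0.001]
ft_force: [0.4, -11.0, -4.8]
grip_width: 0.27
```

```bash
python3 -c "
from h import *
go(*J(-23,2),.0387,99.5)
print(toJ(manip.get_obs()['position']))"
```

```text
pos [ 0.5213 -0.0929  0.0389] yaw 99.43 tool z [ 0.0012 -0.0026 -1.    ] F [  0.39 -10.96  -4.8 ] t 11.72 w 0.27
tool shift mm [-1.51 -6.44  0.25]
turn deg [-0.16  0.05 -0.07]
[-24.49974103   8.44317011]
```

move_arm(deltas=[[0,-0.0025,0,0,0,0,-1],[0,0,0,0,0,0,-1],[0,0,0,0,0,0,-1]])

```text
clock: 12.1
position: [0.5214, -0.0931, 0.0388]
ee_rot: [-0.083, 0.997, -0.0, -0.0]
ft_force: [-3.7, -4.3, -1.3]
grip_width: 0.278
```

```bash
python3 -c "
from h import *
go(*J(-24.5,8.2),.0387,99.5)
print(toJ(manip.get_obs()['position']))"
```

```text
pos [ 0.5214 -0.0931  0.0388] yaw 99.55 tool z [-0.e+00 -3.e-04 -1.e+00] F [-3.74 -4.28 -1.31] t 12.1 w 0.278
tool shift mm [-0.   -0.02  0.15]
turn deg [-0.02 -0.    0.05]
[-24.50002867   8.22201383]
```

move_arm(deltas=[[0,0,0,0,0,0,0.2],[0,0,0,0,0,0,0.2],[0,0,0,0,0,0,0.2],[0,0,0,0,0,0,0.2],[0,0,-0.02,0,0,0,0.2],[0,0,-0.03,0,0,0,0.2],[0,0,-0.04,0,0,0,0.2],[0,0,-0.03,0,0,0,0.2],[0,0,0,0,0,0,0.2]])

```text
clock: 13.22
position: [0.5229, -0.0929, 0.1613]
ee_rot: [-0.083, 0.997, -0.0, 0.002]
ft_force: [-0.5, -0.4, -0.6]
grip_width: 0.603
```

```bash
python3 - <<'E'
from h import *
print(manip.get_obs()['joint_pos'].round(2))
go(*J(31,-50.7),.15,9.5)
print(J(31,-50.7))
a=[]
for n,(x,y,w,h) in (("scene",(215,140,120,90)),("top",(265,195,120,90))):
    p,d=viewer.camera(n);np.savez(f"pics/{n}6.npz",p=p,d=d);a.append(cv2.resize(cv2.convertScaleAbs(p[y:y+h,x:x+w,::-1],alpha=1.5),(400,300),interpolation=cv2.INTER_CUBIC))
cv2.imwrite("pics/a6.png",np.hstack(a))
E
```

```text
[-0.14  0.17  0.26  1.82 -0.05  1.15  1.87]
pos [ 0.5229 -0.0929  0.1613] yaw 99.56 tool z [ 4.6e-03  2.0e-04 -1.0e+00] F [-0.47 -0.42 -0.6 ] t 13.22 w 0.603
tool shift mm [-53.84 -58.92  11.58]
turn deg [ 0.18  0.23 90.06]
[ 0.58584277 -0.1420882 ]
```

View pics/a6.png

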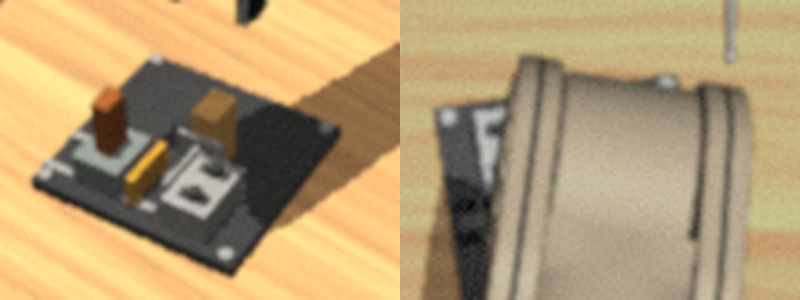

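move_arm(deltas=[[0,0,0,0,0,10,0.2],[0,0,0,0,0,10,0.2],[0,0,0,0,0,10,0.2],[0,0,0,0,0,10,0.2],[0,0,0,0,0,10,0.2],[0,0,0,0,0,10,0.2],[0,0,0,0,0,10,0.2],[0,0,0,0,0,10,0.2],[0,0,0,0,0,10,0.2],[-0.03,0.027,0,0,0,0,0.2]])

```text
clock: 14.58
position: [0.5521, -0.1162, 0.1577]
ee_rot: [0.646, 0.763, -0.0, -0.001]
ft_force: [1.1, -0.1, 1.2]
grip_width: 0.6
```

move_arm(deltas=[[-0.028,0.027,0.02,0,0,0,0.2],[0,0,0,0,0,0,0.2],[0,0,0,0,0,0,0.2],[0,0,0,0,0,0,0.2]])

```text
clock: 15.08
position: [0.584, -0.1404, 0.1392]
ee_rot: [0.645, 0.764, 0.0, -0.0]
ft_force: [0.1, 0.9, -0.3]
grip_width: 0.598
```

```bash
python3 - <<'E'
from h import *
go(*J(31,-50.7),.057,9.5)
a=[]
for n,(x,y,w,h) in (("scene",(195,120,120,90)),("top",(265,195,120,90))):
    p,d=viewer.camera(n);np.savez(f"pics/{n}7.npz",p=p,d=d);a.append(cv2.resize(cv2.convertScaleAbs(p[y:y+h,x:x+w,::-1],alpha=1.5),(400,300),interpolation=cv2.INTER_CUBIC))
cv2.imwrite("pics/a7.png",np.hstack(a))
E
```

```text
pos [ 0.584  -0.1404  0.1392] yaw 9.6 tool z [ 3.e-04  6.e-04 -1.e+00] F [ 0.14  0.93 -0.25] t 15.07 w 0.598
tool shift mm [-2.    1.48 82.18]
turn deg [ 0.02 -0.03  0.1 ]
```

View pics/a7.png

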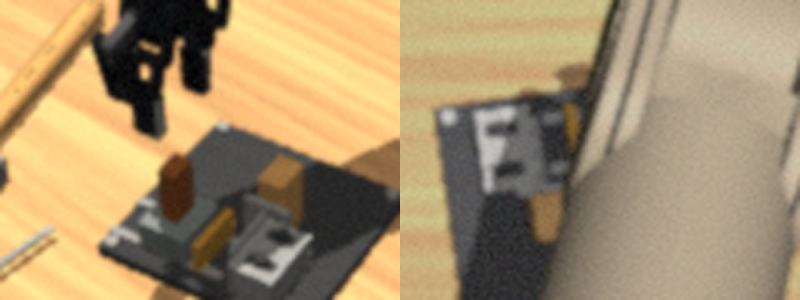

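move_arm(deltas=[[-0.002,0.0015,0.02,0,0,0,0.2],[0,0,0.02,0,0,0,0.2],[0,0,0.02,0,0,0,0.2],[0,0,0.02,0,0,0,0.2],[0,0,0,0,0,0,0.2],[0,0,0,0,0,0,0.2]])

```text
clock: 15.92
position: [0.5865, -0.143, 0.0593]
ee_rot: [0.646, 0.764, 0.0, 0.0]
ft_force: [0.3, 1.1, -0.2]
grip_width: 0.603
```

move_arm(deltas=[[0,0,0,0,0,0,-1],[0,0,0,0,0,0,-1],[0,0,0,0,0,0,-1],[0,0,0,0,0,0,-1],[0,0,0,0,0,0,-1]], force=80)

```text
clock: 16.55
position: [0.5851, -0.1432, 0.0599]
ee_rot: [0.646, 0.763, -0.0, -0.001]
ft_force: [-9.7, 1.1, 11.0]
grip_width: 0.291
```

```bash
python3 - <<'E'
from h import *
go(*J(31,-50.7),.057,9.5)
print(toJ(manip.get_obs()['position']), manip.get_obs()['torque'])
E
```

```text
pos [ 0.5851 -0.1432  0.0599] yaw 9.52 tool z [-1.6e-03  5.0e-04 -1.0e+00] F [-9.67  1.13 10.96] t 16.55 w 0.291
tool shift mm [0.99 0.89 2.87]
turn deg [-0.08 -0.04  0.02]
[ 30.11106128 -51.69002756] [ 0.17177689  1.83469691 -0.06562673]
```

move_arm(deltas=[[0,-0.0015,-0.0015,0,0,0,-1],[0,0,0,0,0,0,-1],[0,0,0,0,0,0,-1]])

```text
clock: 16.92
position: [0.5851, -0.1432, 0.06]
ee_rot: [0.646, 0.764, 0.0, 0.001]
ft_force: [4.6, -2.3, -9.9]
grip_width: 0.291
```

move_arm(deltas=[[0,0.0004,0.0007,0,0,0,-1],[0.002,0,0,0,0,0,-1],[0.002,0,0,0,0,0,-1],[0.002,0,0,0,0,0,-1],[0.002,0,0,0,0,0,-1],[0.002,0,0,0,0,0,-1],[0,0,0,0,0,0,-1],[0,0,0,0,0,0,-1]])

```text
clock: 17.92
position: [0.5838, -0.1358, 0.06]
ee_rot: [0.646, 0.763, -0.001, 0.002]
ft_force: [4.5, -8.8, -6.8]
grip_width: 0.29
```

```bash
python3 - <<'E'
from h import *
go(*J(31,-50.7),.057,9.5)
o=manip.get_obs();print(toJ(o['position']), toJ(o['ft_force'][:2]+O)/1000)
E
```

```text
pos [ 0.5838 -0.1358  0.06  ] yaw 9.46 tool z [ 0.0019 -0.0031 -1.    ] F [ 4.5  -8.83 -6.75] t 17.93 w 0.29
tool shift mm [-6.56  0.94  2.99]
turn deg [ 0.08  0.19 -0.04]
[ 30.05705244 -44.12742249] [ 2.98543964 -9.44866891]
```

move_arm(deltas=[[0.002,0,0,0,0,0,-1],[0.002,0,0,0,0,0,-1],[0.002,0,0,0,0,0,-1],[0.002,0,0,0,0,0,-1]])

```text
clock: 18.42
position: [0.5825, -0.1282, 0.06]
ee_rot: [0.647, 0.763, -0.001, 0.002]
ft_force: [6.0, -10.1, -8.2]
grip_width: 0.29
```

```bash
cat > s.py <<'E'
from h import *
o=manip.get_obs();print(round(o['clock'],2),toJ(o['position']).round(2), (toJ(o['ft_force'][:2]+O)/1000).round(2),o['ft_force'][2].round(2),round(o['grip_width'],3),np.round(o['torque'],2))
E
python3 s.py
```

```text
18.43 [ 30.02 -36.48] [  4.28 -10.93] -8.18 0.29 [-1.95 -0.97  0.13]
```

move_arm(deltas=[[0.001,0,0,0,0,0,-1],[0.001,0,0,0,0,0,-1]])

```text
clock: 18.68
position: [0.5822, -0.1262, 0.06]
ee_rot: [0.646, 0.763, -0.001, 0.002]
ft_force: [5.5, -11.0, -7.5]
grip_width: 0.291
```

```bash
python3 s.py
```

```text
18.68 [ 30.05 -34.48] [  3.57 -11.76] -7.48 0.291 [-1.93 -0.91  0.09]
```

move_arm(deltas=[[0.0005,0,0,0,0,0,-1],[0.0005,0,0,0,0,0,-1]])

```text
clock: 18.92
position: [0.5821, -0.1252, 0.06]
ee_rot: [0.646, 0.763, -0.001, 0.002]
ft_force: [4.7, -9.8, -7.1]
grip_width: 0.288
```

```bash
python3 s.py
```

```text
18.93 [ 30.06 -33.47] [  2.98 -10.39] -7.14 0.288 [-1.95 -0.95  0.04]
```

move_arm(deltas=[[0.0005,0,0,0,0,0,-1],[0.0005,0,0,0,0,0,-1]])

```text
clock: 19.18
position: [0.5819, -0.1243, 0.06]
ee_rot: [0.646, 0.763, -0.001, 0.002]
ft_force: [5.9, -10.7, -7.9]
grip_width: 0.288
```

```bash
python3 s.py
```

```text
19.18 [ 30.08 -32.47] [  4.03 -11.52] -7.92 0.288 [-1.98 -0.95  0.07]
```

move_arm(deltas=[[0.0005,0,0,0,0,0,-1],[0.0005,0,0,0,0,0,-1]])

```text
clock: 19.42
position: [0.5817, -0.1233, 0.06]
ee_rot: [0.647, 0.763, -0.001, 0.002]
ft_force: [5.6, -9.9, -6.9]
grip_width: 0.289
```

```bash
python3 s.py
```

```text
19.43 [ 30.06 -31.48] [  3.89 -10.71] -6.95 0.289 [-1.91 -0.97  0.12]
```

move_arm(deltas=[[0.0003,0,0,0,0,0,-1],[0.0002,0,0,0,0,0,-1]])

```text
clock: 19.68
position: [0.5817, -0.1228, 0.06]
ee_rot: [0.646, 0.763, -0.001, 0.002]
ft_force: [5.5, -10.5, -7.6]
grip_width: 0.287
```

```bash
python3 s.py
```

```text
19.68 [ 30.08 -30.96] [  3.66 -11.27] -7.62 0.287 [-1.89 -0.95  0.07]
```

move_arm(deltas=[[0.0003,0,0,0,0,0,-1],[0.0002,0,0,0,0,0,-1]])

```text
clock: 19.92
position: [0.5816, -0.1223, 0.06]
ee_rot: [0.647, 0.763, -0.001, 0.002]
ft_force: [5.2, -10.3, -7.9]
grip_width: 0.288
```

```bash
python3 s.py
```

```text
19.93 [ 30.05 -30.49] [  3.39 -11.06] -7.92 0.288 [-1.88 -0.89  0.1 ]
```

move_arm(deltas=[[0.0003,0,0,0,0,0,-1],[0.0002,0,0,0,0,0,-1]])

```text
clock: 20.18
position: [0.5815, -0.1218, 0.06]
ee_rot: [0.646, 0.763, -0.001, 0.002]
ft_force: [5.8, -10.1, -7.7]
grip_width: 0.296
```

```bash
python3 s.py
```

```text
20.18 [ 30.05 -29.96] [  4.02 -10.87] -7.69 0.296 [-1.95 -0.94  0.1 ]
```

move_arm(deltas=[[0.0003,0,0,0,0,0,-1],[0.0002,0,0,0,0,0,-1]])

```text
clock: 20.42
position: [0.5814, -0.1214, 0.06]
ee_rot: [0.647, 0.763, -0.001, 0.002]
ft_force: [5.6, -11.4, -7.3]
grip_width: 0.291
```

```bash
python3 s.py
```

```text
20.43 [ 30.06 -29.56] [  3.63 -12.14] -7.26 0.291 [-2.01 -0.96  0.16]
```

move_arm(deltas=[[0.0003,0,0,0,0,0,-1],[0.0002,0,0,0,0,0,-1]])

```text
clock: 20.68
position: [0.5814, -0.1212, 0.06]
ee_rot: [0.647, 0.763, -0.001, 0.002]
ft_force: [6.3, -12.2, -8.6]
grip_width: 0.294
```

```bash
python3 s.py
```

```text
20.68 [ 30.07 -29.32] [  4.16 -13.04] -8.58 0.294 [-2.18 -1.02  0.08]
```

move_arm(deltas=[[0.0003,0,0,0,0,0,-1],[0.0003,0,0,0,0,0,-1]])

```text
clock: 20.92
position: [0.5813, -0.1209, 0.06]
ee_rot: [0.647, 0.763, -0.001, 0.002]
ft_force: [6.3, -12.4, -9.1]
grip_width: 0.293
```

```bash
python3 s.py
```

```text
20.93 [ 30.06 -29.01] [  4.12 -13.29] -9.11 0.293 [-2.37 -1.13  0.15]
```

move_arm(deltas=[[0.0003,0,0,0,0,0,-1],[0.0003,0,0,0,0,0,-1]])

```text
clock: 21.18
position: [0.5813, -0.1206, 0.06]
ee_rot: [0.647, 0.763, -0.001, 0.003]
ft_force: [6.9, -14.3, -9.5]
grip_width: 0.29
```

```bash
python3 s.py
```

```text
21.18 [ 30.08 -28.73] [  4.47 -15.26] -9.54 0.29 [-2.57 -1.24  0.12]
```

move_arm(deltas=[[0.0003,0,0,0,0,0,-1],[0.0003,0,0,0,0,0,-1],[0,0,0,0,0,0,-1]])

```text
clock: 21.55
position: [0.5812, -0.1203, 0.0599]
ee_rot: [0.647, 0.763, -0.001, 0.003]
ft_force: [7.4, -15.0, -10.0]
grip_width: 0.285
```

```bash
python3 s.py
```

```text
21.55 [ 30.07 -28.43] [  4.83 -16.  ] -10.03 0.285 [-2.63 -1.27  0.13]
```

move_arm(deltas=[[0.0003,0,0,0,0,0,-1],[0,0,0,0,0,0,-1]])

```text
clock: 21.8
position: [0.5812, -0.1202, 0.06]
ee_rot: [0.647, 0.763, -0.001, 0.003]
ft_force: [7.4, -14.3, -11.5]
grip_width: 0.29
```

```bash
python3 s.py
```

```text
21.8 [ 30.06 -28.33] [  4.97 -15.37] -11.47 0.29 [-2.8  -1.33  0.11]
```

move_arm(deltas=[[-0.001,0.0002,0.0003,0,0,0,-1],[-0.001,0.0002,0.0002,0,0,0,-1],[-0.001,0,0.0002,0,0,0,-1],[0,0,0,0,0,0,-1],[0,0,0,0,0,0,-1]])

```text
clock: 22.42
position: [0.5813, -0.1202, 0.0599]
ee_rot: [0.646, 0.763, -0.0, 0.001]
ft_force: [-3.2, -4.6, 3.7]
grip_width: 0.289
```

```bash
python3 s.py
```

```text
22.43 [ 30.09 -28.34] [-3.94 -3.98] 3.74 0.289 [-0.85  0.67 -0.01]
```

move_arm(deltas=[[-0.001,-0.0003,-0.0002,0,0,0,-1],[0,0,0,0,0,0,-1],[0,0,0,0,0,0,0.1],[0,0,0,0,0,0,0.1],[0,0,0,0,0,0,0.1],[0,0,-0.02,0,0,0,0.1],[0,0,-0.03,0,0,0,0.1],[0,0,-0.04,0,0,0,0.2],[0,0,-0.02,0,0,0,0.2],[0,0,0,0,0,0,0.2]])

```text
clock: 23.68
position: [0.5825, -0.12, 0.1722]
ee_rot: [0.646, 0.764, 0.001, 0.002]
ft_force: [0.5, 1.4, -0.6]
grip_width: 0.6
```

move_arm(deltas=[[0.03,-0.024,0,0,0,-9,0.2],[0,0,0,0,0,-10,0.2],[0,0,0,0,0,-10,0.2],[0,0,0,0,0,-10,0.2],[0,0,0,0,0,-10,0.2],[0,0,0,0,0,-10,0.2],[0,0,0,0,0,-10,0.2],[0,0,0,0,0,-10,0.2],[0,0,0,0,0,-11,0.2],[0,0,0,0,0,0,0.2]])

```text
clock: 24.92
position: [0.5522, -0.0941, 0.1688]
ee_rot: [-0.08, 0.997, 0.0, -0.0]
ft_force: [0.6, -0.2, -0.4]
grip_width: 0.599
```

```bash
python3 - <<'E'
from h import *
go(.5214,-.0931,.0388,99.55)
for n in ('scene','top'):
    p,d=viewer.camera(n);np.savez(f'pics/{n}8.npz',p=p,d=d)
p=np.load('pics/scene8.npz')['p']; cv2.imwrite("pics/a8.png",cv2.resize(cv2.convertScaleAbs(p[130:220,195:315,::-1],alpha=1.5),(600,450),interpolation=cv2.INTER_CUBIC))
E
```

```text
pos [ 0.5522 -0.0941  0.1688] yaw 99.23 tool z [-8.e-04  2.e-04 -1.e+00] F [ 0.6  -0.22 -0.45] t 24.93 w 0.599
tool shift mm [ 30.19   5.92 130.05]
turn deg [ 0.02 -0.04 -0.32]
```

View pics/a8.png

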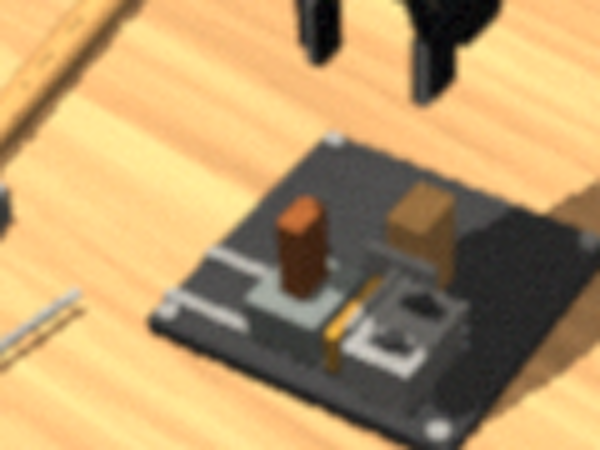

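move_arm(deltas=[[0.03,0.006,0.01,0,0,-0.3,0.2],[0,0,0.03,0,0,0,0.2],[0,0,0.02,0,0,0,0.2],[0,0,0,0,0,0,0.2],[0,0,0,0,0,0,0.2],[0,0,0,0,0,0,0.2]])

```text
clock: 25.78
position: [0.5227, -0.0931, 0.1102]
ee_rot: [-0.083, 0.997, -0.0, 0.001]
ft_force: [-0.9, 0.0, -0.5]
grip_width: 0.599
```

```bash
python3 - <<'E'
from h import *
go(.5214,-.0931,.0388,99.55)
E
```

```text
pos [ 0.5227 -0.0931  0.1102] yaw 99.56 tool z [ 0.0016  0.     -1.    ] F [-0.86  0.03 -0.47] t 25.77 w 0.599
tool shift mm [ 1.35  0.23 71.38]
turn deg [-0.01  0.09  0.01]
```

move_arm(deltas=[[0,0,0.02,0,0,0,0.2],[0,0,0.025,0,0,0,0.2],[0,0,0.024,0,0,0,0.2],[0,0,0,0,0,0,0.2],[0,0,0,0,0,0,0.2],[0,0,0,0,0,0,0.2],[0,0,0,0,0,0,0.2]])

```text
clock: 26.65
position: [0.5225, -0.0931, 0.041]
ee_rot: [-0.084, 0.996, -0.0, 0.001]
ft_force: [0.1, 0.2, -0.1]
grip_width: 0.599
```

```bash
python3 - <<'E'
from h import *
go(.5214,-.0931,.0388,99.55)
E
```

```text
pos [ 0.5225 -0.0931  0.041 ] yaw 99.6 tool z [ 1.3e-03  1.0e-04 -1.0e+00] F [ 0.07  0.16 -0.06] t 26.65 w 0.599
tool shift mm [1.1  0.14 2.17]
turn deg [-0.01  0.08  0.05]
```

move_arm(deltas=[[0,0,0,0,0,0,-1],[0,0,0,0,0,0,-1],[0,0,0,0,0,0,-1],[0,0,0,0,0,0,-1],[0,0,0,0,0,0,-1]], force=25)

```text
clock: 27.28
position: [0.5222, -0.0932, 0.0404]
ee_rot: [-0.084, 0.997, -0.0, 0.0]
ft_force: [-1.1, -0.8, 5.9]
grip_width: 0.28
```

```bash
python3 s.py
```

```text
27.27 [-23.75   8.02] [-1.24 -0.6 ] 5.87 0.28 [-0.14  0.37 -0.01]
```

move_arm(deltas=[[0,0,-0.0005,0,0,0,-1],[0.002,0,0,0,0,0,-1],[0.002,0,0,0,0,0,-1],[0.002,0,0,0,0,0,-1]])

```text
clock: 27.78
position: [0.5183, -0.0938, 0.0413]
ee_rot: [-0.084, 0.996, -0.0, 0.002]
ft_force: [9.1, -1.3, -2.0]
grip_width: 0.277
```

```bash
python3 s.py
```

```text
27.77 [-27.66   8.07] [ 8.78 -2.76] -2.04 0.277 [-0.07 -1.89 -0.05]
```

move_arm(deltas=[[0.002,0,0,0,0,0,-1],[0.002,0,0,0,0,0,-1]])

```text
clock: 28.02
position: [0.5145, -0.0945, 0.0415]
ee_rot: [-0.084, 0.996, -0.0, 0.003]
ft_force: [8.3, -0.6, -2.6]
grip_width: 0.272
```

```bash
python3 s.py
```

```text
28.02 [-31.53   8.04] [ 8.07 -1.96] -2.56 0.272 [-0.07 -1.86 -0.11]
```

move_arm(deltas=[[0.002,-0.0002,0,0,0,0,-1],[0.002,0,0,0,0,0,-1],[0.002,0,0,0,0,0,-1],[0.002,0,0,0,0,0,-1],[0.002,0,0,0,0,0,-1],[0.001,0,0,0,0,0,-1]])

```text
clock: 28.78
position: [0.5034, -0.0963, 0.0413]
ee_rot: [-0.084, 0.996, -0.0, 0.002]
ft_force: [7.4, 0.4, -1.7]
grip_width: 0.275
```

```bash
python3 s.py
```

```text
28.77 [-42.8    8.03] [ 7.35 -0.82] -1.66 0.275 [ 0.06 -1.7  -0.05]
```

move_arm(deltas=[[0,0,0,0,0,0,-1],[0,0,0,0,0,0,-1]])

```text
clock: 29.02
position: [0.5033, -0.0964, 0.0413]
ee_rot: [-0.084, 0.996, -0.0, 0.002]
ft_force: [5.8, -0.1, -0.8]
grip_width: 0.275
```

```bash
python3 s.py
```

```text
29.02 [-42.9    8.03] [ 5.69 -1.03] -0.79 0.275 [ 0.05 -1.51 -0.05]
```

```bash
python3 - <<'E'
from h import *
p,d=viewer.camera('scene');cv2.imwrite("pics/a9.png",cv2.resize(cv2.convertScaleAbs(p[130:220,195:315,::-1],alpha=1.5),(600,450),interpolation=cv2.INTER_CUBIC))
E
```

```text
(no output)
```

View pics/a9.png

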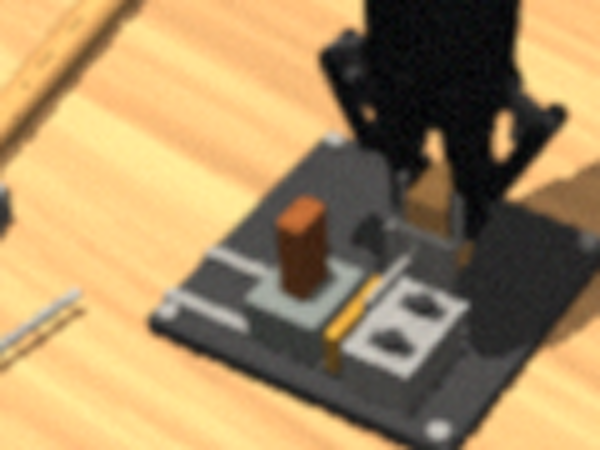

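move_arm(deltas=[[-0.002,0,0,0,0,0,-1],[-0.002,0,0,0,0,0,-1],[-0.002,0,0,0,0,0,-1],[-0.002,0,0,0,0,0,-1],[-0.002,0,0,0,0,0,-1],[-0.002,0,0,0,0,0,-1],[-0.002,0,0,0,0,0,-1],[-0.002,0,0,0,0,0,-1],[-0.002,0,0,0,0,0,-1]])

```text
clock: 30.2
position: [0.5142, -0.0947, 0.0405]
ee_rot: [-0.083, 0.997, 0.001, -0.005]
ft_force: [-27.0, -1.4, 30.3]
grip_width: 0.275
```

```bash
python3 s.py
```

```text
30.2 [-31.87   7.92] [-26.84   3.07] 30.27 0.275 [-0.39  5.72  0.04]
```

move_arm(deltas=[[0.002,0,-0.0005,0,0,0,-1],[0.002,0,-0.0005,0,0,0,-1],[0,0,0,0,0,0,-1]])

```text
clock: 30.58
position: [0.5143, -0.0946, 0.0409]
ee_rot: [-0.084, 0.997, 0.0, -0.001]
ft_force: [-1.6, -2.1, -5.6]
grip_width: 0.278
```

```bash
python3 s.py; python3 - <<'E'
from h import *
go(0,0,0,99.55)
p,d=viewer.camera('scene');cv2.imwrite("pics/a10.png",cv2.resize(cv2.convertScaleAbs(p[130:220,195:315,::-1],alpha=1.5),(600,450),interpolation=cv2.INTER_CUBIC))
E
```

```text
30.57 [-31.72   7.99] [-1.91 -1.76] -5.63 0.278 [-0.46  0.33 -0.17]
pos [ 0.5143 -0.0946  0.0409] yaw 99.59 tool z [-1.8e-03 -1.0e-04 -1.0e+00] F [-1.6  -2.06 -5.63] t 30.57 w 0.278
tool shift mm [491.29 178.89  41.8 ]
turn deg [ 0.01 -0.1   0.04]
```

View pics/a10.png

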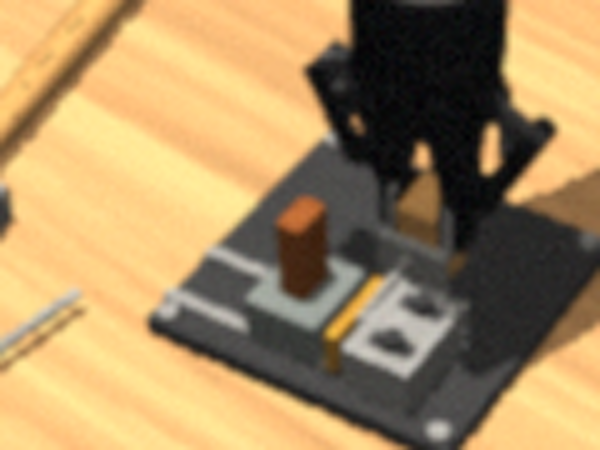

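move_arm(deltas=[[-0.001,0,0,0,0,0,-1],[-0.001,0,0,0,0,0,-1]])

```text
clock: 30.88
position: [0.5153, -0.0944, 0.041]
ee_rot: [-0.083, 0.997, 0.0, -0.002]
ft_force: [-8.0, -2.4, -1.0]
grip_width: 0.276
```

```bash
python3 s.py
```

```text
30.88 [-30.67   7.99] [-8.33 -1.06] -1.01 0.276 [-0.62  1.72 -0.15]
```

move_arm(deltas=[[-0.001,0,-0.0002,0,0,0,-1],[-0.001,0,-0.0002,0,0,0,-1]])

```text
clock: 31.12
position: [0.5171, -0.0941, 0.0413]
ee_rot: [-0.083, 0.997, 0.0, -0.002]
ft_force: [-7.8, -2.7, -2.3]
grip_width: 0.274
```

```bash
python3 s.py
```

```text
31.12 [-28.83   8.  ] [-8.16 -1.39] -2.27 0.274 [-0.57  1.78 -0.09]
```

move_arm(deltas=[[-0.001,0,0,0,0,0,-1],[-0.001,0,0,0,0,0,-1]])

```text
clock: 31.38
position: [0.5192, -0.0937, 0.0413]
ee_rot: [-0.083, 0.997, 0.0, -0.002]
ft_force: [-7.0, -2.3, -1.2]
grip_width: 0.275
```

```bash
python3 s.py
```

```text
31.38 [-26.73   8.  ] [-7.33 -1.1 ] -1.17 0.275 [-0.61  1.79 -0.18]
```

move_arm(deltas=[[-0.001,0,0,0,0,0,-1],[-0.001,0,0,0,0,0,-1]])

```text
clock: 31.62
position: [0.5212, -0.0934, 0.0414]
ee_rot: [-0.083, 0.997, 0.0, -0.002]
ft_force: [-7.3, -2.1, -1.2]
grip_width: 0.276
```

```bash
python3 s.py
```

```text
31.62 [-24.69   8.01] [-7.55 -0.86] -1.23 0.276 [-0.58  1.72 -0.21]
```

move_arm(deltas=[[-0.001,0,0,0,0,0,-1],[-0.0005,0,0,0,0,0,-1]])

```text
clock: 31.88
position: [0.5227, -0.0932, 0.0414]
ee_rot: [-0.083, 0.997, 0.0, -0.002]
ft_force: [-7.5, -2.0, -0.8]
grip_width: 0.276
```

```bash
python3 s.py
```

```text
31.88 [-23.17   7.98] [-7.77 -0.76] -0.79 0.276 [-0.58  1.72 -0.14]
```

move_arm(deltas=[[-0.0005,0,0,0,0,0,-1],[-0.0005,0,0,0,0,0,-1]])

```text
clock: 32.12
position: [0.5237, -0.093, 0.0414]
ee_rot: [-0.083, 0.997, 0.0, -0.002]
ft_force: [-8.4, -1.9, -0.6]
grip_width: 0.275
```

```bash
python3 s.py
```

```text
32.12 [-22.2    8.02] [-8.58 -0.5 ] -0.56 0.275 [-0.58  1.75 -0.16]
```

move_arm(deltas=[[-0.0005,0,0,0,0,0,-1],[-0.0005,0,0,0,0,0,-1]])

```text
clock: 32.38
position: [0.5247, -0.0928, 0.0414]
ee_rot: [-0.083, 0.997, 0.0, -0.002]
ft_force: [-7.5, -2.5, -0.7]
grip_width: 0.277
```

```bash
python3 s.py; python3 - <<'E'
from h import *
p,d=viewer.camera('scene');cv2.imwrite("pics/a11.png",cv2.resize(cv2.convertScaleAbs(p[130:220,195:315,::-1],alpha=1.5),(600,450),interpolation=cv2.INTER_CUBIC))
E
```

```text
32.38 [-21.17   8.02] [-7.8  -1.21] -0.7 0.277 [-0.51  1.74 -0.19]
```

View pics/a11.png

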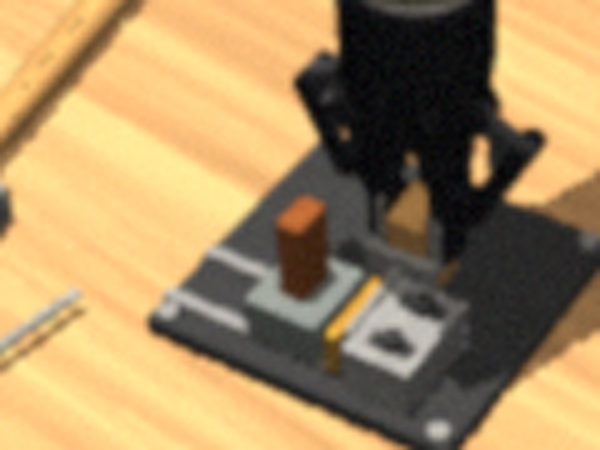

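move_arm(deltas=[[-0.0005,0,0,0,0,0,-1],[-0.0005,0,0,0,0,0,-1]], force=40)

```text
clock: 32.67
position: [0.5257, -0.0926, 0.0414]
ee_rot: [-0.083, 0.997, 0.0, -0.002]
ft_force: [-7.1, -2.3, -2.2]
grip_width: 0.276
```

```bash
python3 s.py
```

```text
32.67 [-20.2    8.01] [-7.4 -1.1] -2.22 0.276 [-0.61  1.71 -0.16]
```

move_arm(deltas=[[-0.0005,0,0,0,0,0,-1],[-0.0005,0,0,0,0,0,-1]])

```text
clock: 32.92
position: [0.526, -0.0926, 0.0414]
ee_rot: [-0.083, 0.997, 0.0, -0.003]
ft_force: [-12.3, -2.9, 3.4]
grip_width: 0.271
```

```bash
python3 s.py
```

```text
32.92 [-19.81   7.99] [-12.58  -0.79] 3.43 0.271 [-0.64  2.59 -0.17]
```

move_arm(deltas=[[-0.0005,0,0,0,0,0,-1],[-0.0005,0,0,0,0,0,-1]])

```text
clock: 33.17
position: [0.5261, -0.0926, 0.0413]
ee_rot: [-0.083, 0.997, 0.0, -0.004]
ft_force: [-18.4, -2.6, 7.7]
grip_width: 0.277
```

```bash
python3 s.py
```

```text
33.17 [-19.72   7.97] [-18.61   0.52] 7.74 0.277 [-0.65  3.63 -0.06]
```

move_arm(deltas=[[0.0015,0,0,0,0,0,-1],[0.0012,0,-0.0001,0,0,0,-1],[0,0,0,0,0,0,-1]])

```text
clock: 33.55
position: [0.526, -0.0926, 0.0415]
ee_rot: [-0.084, 0.996, 0.0, -0.001]
ft_force: [-3.2, -3.1, -8.9]
grip_width: 0.276
```

```bash
python3 s.py
```

```text
33.55 [-19.83   8.03] [-3.65 -2.5 ] -8.87 0.276 [-0.72  0.77 -0.22]
```

move_arm(deltas=[[0.0006,-0.0003,0.0005,0,0,0,-1],[0,0,0,0,0,0,-1],[0,0,0,0,0,0,0.2],[0,0,0,0,0,0,0.2],[0,0,0,0,0,0,0.2],[0,0,0,0,0,0,0.2],[0,0,-0.01,0,0,0,0.2],[0,0,-0.03,0,0,0,0.2],[0,0,-0.04,0,0,0,0.2],[0,0,-0.03,0,0,0,0.2]])

```text
clock: 34.8
position: [0.5267, -0.093, 0.1542]
ee_rot: [-0.084, 0.996, -0.0, 0.001]
ft_force: [-0.2, -0.0, -0.5]
grip_width: 0.598
```

move_arm(deltas=[[0.03,0.04,-0.03,0,0,0,0.2],[0,0.055,-0.02,0,0,0,0.2],[0,0.055,0,0,0,0,0.2],[0,0.055,0,0,0,0,0.2],[0,0,0,0,0,0,0.2],[0,0,0,0,0,0,0.2]])

```text
clock: 35.55
position: [0.4626, 0.1037, 0.2022]
ee_rot: [-0.084, 0.996, -0.0, 0.0]
ft_force: [-1.1, -0.6, 0.4]
grip_width: 0.603
```

```bash
python3 s.py; python3 - <<'E'
from h import *
a=[]
for n,(x,y,w,h) in (("scene",(200,140,120,90)),("top",(265,195,120,90))):
    p,d=viewer.camera(n);np.savez(f"pics/{n}12.npz",p=p,d=d);a.append(cv2.resize(cv2.convertScaleAbs(p[y:y+h,x:x+w,::-1],alpha=1.5),(400,300),interpolation=cv2.INTER_CUBIC))
    W=cloud(n,d); r=(215,150,325,225) if n=="scene" else (265,205,370,305)
    for nm,lo,hi in (("griptop",.064,.08),("handletop",.083,.1),("jawtops",.036,.048),("bed",.008,.017)):
        m=np.zeros(d.shape,bool);m[r[1]:r[3],r[0]:r[2]]=1
        with np.errstate(invalid='ignore'): m&=(W[...,2]>lo)&(W[...,2]<hi)
        ks,l,st,ce=cv2.connectedComponentsWithStats(m.astype(np.uint8))
        for i in range(1,ks):
            if st[i,4]<25: continue
            Q=W[l==i]; R=cv2.minAreaRect((Q[:,:2]*1000).astype(np.float32))
            c=np.array(R[0])/1000
            print(n,nm,st[i,4],ce[i].round(1),"z",Q[:,2].mean().round(4),"jig",toJ(c).round(1),np.round(R[1],1),round(R[2],1))
cv2.imwrite("pics/a12.png",np.hstack(a))
E
```

```text
35.55 [-49.94 212.05] [-1.2 -0.4] 0.45 0.603 [-0.01 -0.05  0.02]
scene griptop 111 [278.8 172.3] z 0.0716 jig [-19.1  10.5] [34.4 23.6] 6.2
scene griptop 46 [255.6 180.2] z 0.0719 jig [ 36.  -20.9] [14.1 26.4] 69.1
scene handletop 62 [255.3 173.9] z 0.0889 jig [ 32.7 -25.7] [24.8 15.4] 10.0
scene jawtops 587 [268.4 192.7] z 0.0411 jig [26.8  3.5] [ 67.4 100.5] 6.6
scene bed 1969 [273.7 187.2] z 0.0111 jig [-18.9 -11. ] [183.1 185.9] 9.7
top griptop 151 [309.2 258.2] z 0.0736 jig [-23.    8.7] [34.1 23.9] 9.2
top handletop 80 [321.8 233.4] z 0.0908 jig [ 29.1 -27.9] [25.9 15.6] 9.5
top jawtops 277 [319.7 235.5] z 0.0413 jig [ 29.3 -27.8] [50.1 44.1] 8.7
top jawtops 486 [298.4 238.7] z 0.042 jig [28.1 24.9] [59.9 51.8] 9.8
top bed 4043 [318.5 262.5] z 0.012 jig [-21.7 -14.5] [180.  187.7] 9.5
```

View pics/a12.png

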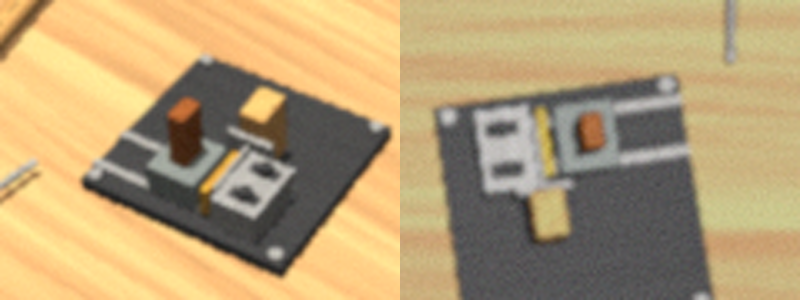

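```bash
python3 - <<'E'
from h import *
for k in ("0","12"):
  for n in ("scene","top"):
    f=np.load(f"pics/{n}{k}.npz");W=cloud(n,f['d'])
    if k=="0": c=np.array([.634,.237]);a=np.radians(-17.5);lo,hi=.052,.07
    else: c=J(-22,9);a=th;lo,hi=.064,.08
    ux=np.array([np.cos(a),np.sin(a)]);uy=np.array([-ux[1],ux[0]])
    D=W[...,:2]-c; x=D@ux*1000;y=D@uy*1000
    with np.errstate(invalid='ignore'): m=(abs(x)<19)&(abs(y)<14)&(W[...,2]>lo)&(W[...,2]<hi)
    A=np.c_[x[m],y[m],np.ones(m.sum())];s,*_=np.linalg.lstsq(A,W[m][:,2]*1000,rcond=None)
    for _ in range(3):
        r=W[m][:,2]*1000-A@s; g=abs(r)<2; s,*_=np.linalg.lstsq(A[g],W[m][g][:,2]*1000,rcond=None)
    print(k,n,m.sum(),"slope x,y",s[:2].round(4),"z0",s[2].round(2),"rms",r[g].std().round(2))
    # side (rear/front) x range of top pts
    print("  x pct",np.percentile(x[m],[2,50,98]).round(1),"y",np.percentile(y[m],[2,50,98]).round(1))
    if k=="12":
        with np.errstate(invalid='ignore'): m=(abs(W[...,2]-.047)<.012)&(x>16)&(x<30)&(y<-6)&(y>-24)
        print("  shoulder top z",np.percentile(W[m][:,2]*1000,[50,90]).round(1) if m.sum() else None,m.sum())
E
```

```text
0 scene 179 slope x,y [-0.0182 -0.05  ] z0 58.57 rms 0.99
  x pct [-14.4   1.7  17.4] y [-10.8   2.1  12.2]
0 top 146 slope x,y [ 0.0435 -0.0301] z0 59.82 rms 1.08
  x pct [-18.1  -2.1  14.4] y [-13.4  -2.2   9.9]
12 scene 107 slope x,y [-0.1323 -0.0151] z0 72.89 rms 0.97
  x pct [-12.8   4.8  18.5] y [-9.5  2.6 13.1]
  shoulder top z [47.7 53.4] 33
12 top 151 slope x,y [-0.0756  0.0395] z0 73.87 rms 1.03
  x pct [-17.1  -1.1  15.1] y [-11.6   0.   11.5]
  shoulder top z [48.7 54.9] 22
```

move_arm(deltas=[[-0.003,-0.051,0,0,0,0,-1],[-0.003,-0.051,0,0,0,0,-1],[-0.003,-0.051,0,0,0,0,-1],[-0.003,-0.051,0.02,0,0,0,-1],[-0.002,0,0.03,0,0,0,-1],[0,0,0.03,0,0,0,-1],[0,0,0.02,0,0,0,-1],[0,0,0,0,0,0,-1],[0,0,0,0,0,0,-1]])

```text
clock: 36.78
position: [0.5107, -0.0953, 0.1026]
ee_rot: [-0.083, 0.997, -0.0, 0.001]
ft_force: [-0.7, -0.6, 0.5]
grip_width: -0.005
```

```bash
python3 s.py; python3 - <<'E'
from h import *
go(*J(-35,8),.078,99.5)
a=[]
for n,(x,y,w,h) in (("scene",(200,120,120,90)),("top",(265,195,120,90))):
    p,d=viewer.camera(n);a.append(cv2.resize(cv2.convertScaleAbs(p[y:y+h,x:x+w,::-1],alpha=1.5),(400,300),interpolation=cv2.INTER_CUBIC))
cv2.imwrite("pics/a13.png",np.hstack(a))
E
```

```text
36.77 [-35.37   7.89] [-0.83 -0.43] 0.48 -0.005 [ 0.02 -0.01 -0.  ]
pos [ 0.5107 -0.0953  0.1026] yaw 99.54 tool z [ 1.1e-03 -1.0e-04 -1.0e+00] F [-0.75 -0.56  0.48] t 36.77 w -0.005
tool shift mm [-0.34  0.12 24.65]
turn deg [-0.02  0.06  0.04]
```

View pics/a13.png

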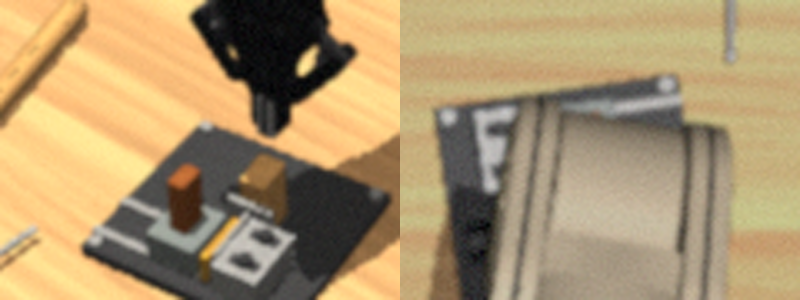

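move_arm(deltas=[[0,0,0.01,0,0,0,-1],[0,0,0.01,0,0,0,-1],[0,0,0,0,0,0,-1],[0,0,0,0,0,0,-1],[0,0,0,0,0,0,-1]])

```text
clock: 37.5
position: [0.5105, -0.0945, 0.0819]
ee_rot: [-0.084, 0.996, 0.0, 0.0]
ft_force: [-0.1, -0.6, 0.6]
grip_width: -0.003
```

move_arm(deltas=[[0,0,0.002,0,0,0,-1],[0,0,0.001,0,0,0,-1],[0,0,0,0,0,0,-1]])

```text
clock: 37.88
position: [0.5102, -0.0945, 0.0786]
ee_rot: [-0.084, 0.996, 0.0, -0.0]
ft_force: [0.3, 0.5, 0.4]
grip_width: 0.0
```

move_arm(deltas=[[0,0,0.001,0,0,0,-1],[0,0,0.001,0,0,0,-1],[0,0,0,0,0,0,-1]])

```text
clock: 38.25
position: [0.5102, -0.0945, 0.0766]
ee_rot: [-0.084, 0.996, 0.0, -0.0]
ft_force: [-0.1, -0.2, -0.1]
grip_width: 0.004
```

move_arm(deltas=[[0,0,0.001,0,0,0,-1],[0,0,0.0005,0,0,0,-1],[0,0,0,0,0,0,-1]])

```text
clock: 38.62
position: [0.5102, -0.0945, 0.0751]
ee_rot: [-0.084, 0.996, 0.0, -0.0]
ft_force: [-0.2, -0.5, 0.6]
grip_width: 0.0
```

move_arm(deltas=[[0,0,0.0005,0,0,0,-1],[0,0,0.0005,0,0,0,-1],[0,0,0,0,0,0,-1]])

```text
clock: 39.0
position: [0.5102, -0.0945, 0.0742]
ee_rot: [-0.084, 0.996, 0.0, -0.0]
ft_force: [-1.5, -0.1, 2.7]
grip_width: 0.001
```

move_arm(deltas=[[0,0,0.0005,0,0,0,-1],[0,0,0.0005,0,0,0,-1],[0,0,0,0,0,0,-1]])

```text
clock: 39.38
position: [0.5101, -0.0946, 0.0739]
ee_rot: [-0.084, 0.997, 0.0, -0.0]
ft_force: [-6.9, 0.8, 12.2]
grip_width: 0.0
```

move_arm(deltas=[[0,0,0.0005,0,0,0,-1],[0,0,0.0005,0,0,0,-1],[0,0,0,0,0,0,-1]])

```text
clock: 39.75
position: [0.5101, -0.0947, 0.0737]
ee_rot: [-0.084, 0.997, 0.0, -0.0]
ft_force: [-11.0, 0.4, 21.7]
grip_width: 0.001
```

move_arm(deltas=[[0,0,0.0005,0,0,0,-1],[0,0,0.0005,0,0,0,-1],[0,0,0,0,0,0,-1]])

```text
clock: 40.12
position: [0.5101, -0.0948, 0.0735]
ee_rot: [-0.083, 0.997, 0.0, -0.0]
ft_force: [-15.5, 0.9, 33.0]
grip_width: 0.0
```

move_arm(deltas=[[0,0,-0.004,0,0,0,-1],[0.02,0,-0.04,0,0,0,-1],[0,0.05,-0.04,0,0,0,-1],[0,0.055,0,0,0,0,-1],[0,0.055,0,0,0,0,-1],[0,0.045,0,0,0,0,-1],[0,0,0,0,0,0,-1]])

```text
clock: 41.0
position: [0.4559, 0.1068, 0.1542]
ee_rot: [-0.087, 0.996, 0.001, 0.0]
ft_force: [0.5, -0.7, -0.8]
grip_width: -0.005
```

```bash
cat > m.py <<'E'
from h import *
import sys
k=sys.argv[1]
for n in ("scene","top"):
    I=[viewer.camera(n) for _ in range(2)]
    np.savez(f"pics/{n}{k}.npz",p=I[0][0],d=I[0][1]); C=viewer.calibration(n)
    X=[];Z=[]
    for p,d in I:
        W=cloud(n,d,C);D=W[...,:2]-J(-22,9);x=D@ex*1000;y=D@ey*1000
        with np.errstate(invalid='ignore'): m=(abs(x)<19)&(abs(y)<14)&(W[...,2]>.064)&(W[...,2]<.08)
        X.append(np.c_[x[m],y[m],np.ones(m.sum())]);Z.append(W[m][:,2]*1000)
    A=np.vstack(X);z=np.hstack(Z);s,*_=np.linalg.lstsq(A,z,rcond=None)
    for _ in range(4):
        r=z-A@s; g=abs(r)<2.5; s,*_=np.linalg.lstsq(A[g],z[g],rcond=None)
    R=cv2.minAreaRect(A[:,:2].astype(np.float32))
    print(n,len(z),"slope",s[:2].round(4),"z",s[2].round(2),"rect ctr jig",(np.array(R[0])+[-22,9]).round(1),np.round(R[1],1),round(R[2],1))
E
python3 m.py 14
python3 - <<'E'
import numpy as np,cv2
a=[]
for n,(x,y,w,h) in (("scene",(235,150,80,60)),("top",(285,215,80,60))):
    p=np.load(f"pics/{n}14.npz")['p'];a.append(cv2.resize(cv2.convertScaleAbs(p[y:y+h,x:x+w,::-1],alpha=1.6),(400,300),interpolation=cv2.INTER_CUBIC))
cv2.imwrite("pics/a14.png",np.hstack(a))
E
```

```text
scene 211 slope [-0.0543  0.0176] z 71.48 rect ctr jig [-20.3   9.9] [34.3 26. ] 0.2
top 301 slope [-0.0994 -0.0297] z 72.52 rect ctr jig [-23.4   8.8] [33.9 24.1] 0.7
```

View pics/a14.png

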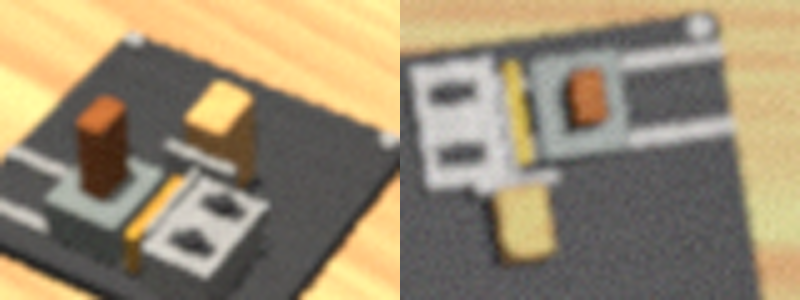

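```bash
python3 - <<'E'
from h import *
def fit(W,cj,hx,hy,lo,hi,a=None,c=None):
    u=ex if a is None else np.array([np.cos(a),np.sin(a)]); v=np.array([-u[1],u[0]])
    D=W[...,:2]-(J(*cj) if c is None else c);x=D@u*1000;y=D@v*1000
    with np.errstate(invalid='ignore'): m=(abs(x)<hx)&(abs(y)<hy)&(W[...,2]>lo)&(W[...,2]<hi)
    A=np.c_[x[m],y[m],np.ones(m.sum())];z=W[m][:,2]*1000
    s,*_=np.linalg.lstsq(A,z,rcond=None);r=z-A@s
    cov=np.linalg.inv(A.T@A)*r.var()
    return m.sum(),s.round(3),np.sqrt(np.diag(cov))[:2].round(3)
for k in ("0","8","12","14"):
  for n in ("scene","top"):
    try: W=cloud(n,np.load(f"pics/{n}{k}.npz")['d'])
    except Exception as e: continue
    dx=dict(scene=(1.1,1.5),top=(-1.7,-2.))[n]
    if k=="0": print(k,n,"grip",fit(W,None,13,9,.05,.07,np.radians(-17.5),np.array([.6355,.2376] if n=="scene" else [.6318,.236])))
    else:
        g=(-20.3,10) if n=="scene" else (-23.4,8.8)
        print(k,n,"grip",fit(W,g,13,9,.06,.085))
        print("    boltjaw",fit(W,(30+dx[0],32+dx[1]),26,16,.03,.055)," bed apron",fit(W,(-75+dx[0],-15),25,50,.0,.025))
E
```

```text
0 scene grip (np.int64(92), array([-9.00e-03, -7.00e-02,  5.91e+01]), array([0.018, 0.026]))
0 top grip (np.int64(76), array([3.100e-02, 1.000e-03, 5.971e+01]), array([0.032, 0.047]))
8 scene grip (np.int64(49), array([-2.5000e-02,  5.0000e-03,  7.0737e+01]), array([0.027, 0.04 ]))
    boltjaw (np.int64(191), array([-1.0000e-03, -2.0000e-03,  4.1988e+01]), array([0.013, 0.021]))  bed apron (np.int64(285), array([-7.0000e-03,  2.0000e-03,  1.0655e+01]), array([0.006, 0.002]))Traceback (most recent call last):
  File "<stdin>", line 18, in <module>
  File "<stdin>", line 8, in fit
    ainv = _umath_linalg.inv(a, signature=signature)
    raise LinAlgError("Singular matrix")
numpy.linalg.LinAlgError: Singular matrix
```

```bash
cat > m2.py <<'E'
from h import *
def fit(W,c,hx,hy,lo,hi):
    D=W[...,:2]-J(*c);x=D@ex*1000;y=D@ey*1000
    with np.errstate(invalid='ignore'): m=(abs(x)<hx)&(abs(y)<hy)&(W[...,2]>lo)&(W[...,2]<hi)
    A=np.c_[x[m],y[m],np.ones(m.sum())];z=W[m][:,2]*1000
    if len(z)<10: return None
    s,*_=np.linalg.lstsq(A,z,rcond=None);r=z-A@s
    cov=np.linalg.inv(A.T@A)*r.var()
    return int(m.sum()),s.round(3).tolist(),np.sqrt(np.diag(cov))[:2].round(3).tolist()
for n in ("scene","top"):
    d=np.stack([viewer.camera(n)[1] for _ in range(8)]);print(n,"frame noise mm",(d.std(0)[150:250,150:250]).mean()*1000)
    W=cloud(n,d.mean(0))
    dx=dict(scene=(1.1,1.5),top=(-1.7,-2.))[n]; g=(-20.3,10) if n=="scene" else (-23.4,8.8)
    print(" grip",fit(W,g,13,8,.06,.085)); print(" handle",fit(W,(31+dx[0],-26.5+dx[1]+1),10,5,.08,.1))
    print(" bolt",fit(W,(30+dx[0],32+dx[1]),26,16,.03,.055),"bed",fit(W,(-75+dx[0],-15),25,50,0,.025))
    print(" shoulder top",fit(W,(-3+dx[0],-3+dx[1]),5,7,.042,.062))
    np.save(f"pics/{n}_mean.npy",d.mean(0))
E
python3 m2.py
```

```text
scene frame noise mm 11.599329
 grip (46, [-0.059, -0.018, 71.962], [0.01, 0.015])
 handle (36, [-0.043, -0.659, 89.358], [0.071, 0.124])
 bolt (187, [-0.001, -0.005, 41.975], [0.011, 0.018]) bed (280, [0.0, 0.002, 10.648], [0.002, 0.001])
 shoulder top (26, [-1.625, -0.001, 50.61], [0.276, 0.147])
top frame noise mm 14.717327
 grip (75, [-0.043, -0.006, 72.881], [0.011, 0.017])
 handle (36, [-0.01, 0.143, 91.735], [0.017, 0.037])
 bolt (279, [0.002, 0.032, 42.669], [0.009, 0.014]) bed (807, [-0.004, 0.0, 11.829], [0.002, 0.001])
 shoulder top (13, [0.06, 0.052, 51.792], [0.156, 0.097])
```

move_arm(deltas=[[0,0,-0.03,0,0,0,0.2],[0,0,0,0,0,0,0.2],[0,0,0,0,0,0,0.2],[0,0,0,0,0,0,0.2],[0,0,0,0,0,0,0.2]])

```text
clock: 42.62
position: [0.4563, 0.103, 0.1837]
ee_rot: [-0.084, 0.996, -0.0, -0.0]
ft_force: [-0.3, 0.0, 0.6]
grip_width: 0.6
```

```bash
python3 -c "
from h import *
for n in ('scene','top'):
    p,d=viewer.camera(n);cv2.imwrite(f'pics/{n}_end.png',p[:,:,::-1])
o=manip.get_obs();print(o['clock'],o['position'],o['ft_force'],abs(o['joint_velocities']).max())
print(manip.hand_in())"
```

```text
42.725 [0.45641412 0.10304689 0.18393192] [-0.0556737   0.55136171  0.27895723] 0.0030417563908155015
the job is handed in; nothing more can be done
None
```

View pics/scene_end.png

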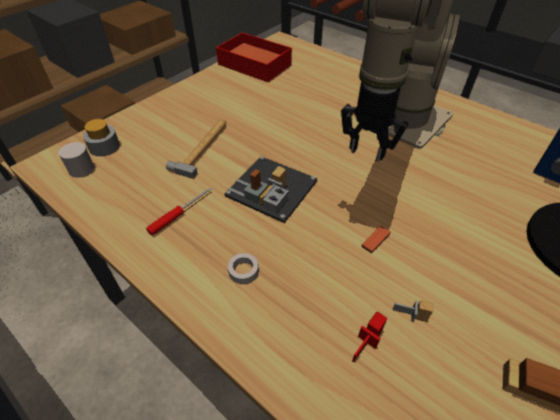

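The job is handed in at about 42.7 s: the large tan-gripped blade is home in the gap, let go, with the sliding jaw closed on it. No verdict was given.

- **Placing:** I slid the blade home along the bed and found the bolted jaw's face by touch.
- **Closing the jaw:** I gripped the handle and closed the jaw about 1.4 mm past first touch. I estimate a press of about 5 N from the wrist force, moment and travel; it was not measured at the shoe.
- **Test draw:** I drew the blade back about 19 mm against roughly 7.5 N of drag, then slid it home until the shoulder met the stop.

**What went wrong:** on the way back in, the blade jammed once, with about 27 N along the gap and 30 N vertically. It slipped about 4 mm in the grip and pitched nose-down. I freed it, finished the slide, and pressed down on the back of its grip with up to 33 N.

**Last checks:**
- The blade's grip is at jig x of about -21.5 mm (home is -23).
- Its top is roughly 1 mm above where it would stand flat.
- Its yaw is within 1°.
- It is still pitched nose-down by about 0.05 rad, inside the 0.1 limit but not flat. Single pictures had given 0.05 to 0.13 rad, so I averaged 8 frames from each camera for the final figure.
- The last scene picture shows the bystanders where they were and the robot clear of everything.

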